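# Walk a loaded tube block round and dock it on the logger's fence

### The arm

A 6-joint arm with a two-finger parallel gripper is mounted at the origin on a cart in front of the work surface, level with it; the furniture and walls round the work are solid. World frame = base frame: x ahead of the robot, y to its left, z up, the work surface at z = 0. Lengths are in m, angles in degrees, forces in N, time in s.
With the tool pointing down it reaches from about 0.4 to 0.825 m from the base axis. Payload 7 kg.
Tool frame: the origin (TCP) lies at the very end of the fingers, on their centre line; the grasp point (between the pads) lies 19 mm behind it; z points along the fingers, x is the direction in which the jaws open and shut, and the axes are right-handed (so a half turn about z gives the same grasp; the last joint's range is limited). The gripper opens to 88 mm and grips with 3 to 60 N. Pads are 19 mm wide; open, the fingers measure 130 mm over their backs; the gripper's body (78 mm by 193 mm) begins 47 mm behind the grasp point.
Start: joints at [-50.415, 20.546, 0.682, 0, -70.136, -16.507], TCP at [0.265, -0.621, 0.227] pointing down, gripper open.
Joint ranges: [-176.03, 176.03], [-82.01, 121.73], [-58.28, 71.71], [-173.87, 95.51], [-174.79, -0.11], [-173.66, 173.66]. Speed limits (degrees/s): [136.94, 136.94, 172.46, 180, 180, 180].

### API

Orientations are given as [roll, pitch, yaw] about the fixed x, y, z axes, in that order (R = Rz(yaw) Ry(pitch) Rx(roll)).
In Python, from plant import get_state, optics, order, finder gives the robot as it stands.
- The arm moves only by the shell command python3 -m crank 'ROWS' [FORCE]. ROWS is JSON, a list of rows, each an object of numbers: "dx", "dy", "dz": the shift along the tool's x, y, z in mm; "wx", "wy", "wz": the turn, a rotation vector about the tool's x, y, z in degrees; "hand": the opening in per cent of the stroke, from 0 (shut) to 100 (fully open). A call has 1 to 10 rows; each row shifts and turns the commanded pose from where the row before left it, along the tool's axes as they then stand; what a row does not reach is not made up. A row lasts 1/8 s, in which the tool goes at most 62.5 mm and 10.7 degrees, less where a joint would pass 70% of its speed; a pose out of reach is approached as far as the arm can. A call is refused whole if a number of a shift passes 62.5 or a number of a turn 10.7, either way. A call with a gripper value outside its range is refused whole. The fingers move at their own pace and stop on an object; FORCE is the grip in N (left out, the last holds). Time passes only in rows, so rows that do not move let the fingers close. It gives the time, the measured TCP pose, the force and the opening at its end, in the units of the state.
- get_state(): the state, without advancing time (a new reading comes with each control period).
- optics.capture(name): name is "scene" or "top" or "wrist"; returns the picture (480x640x3 uint8, blue, green, red); there is no depth.
- optics.calibration(name): a dict with "intrinsics" (3x3 intrinsics, pixels), "R" (3x3) and "t" (3): a world point X has camera coordinates R X + t; the wrist camera has in their place "T_tool_cam" (4x4, takes a point from camera to tool coordinates, whose origin is the TCP and whose axes are the tool frame's). Camera axes: x right, y down, z forward; pixel columns grow to the right and rows downward; lengths in m; the calibration is good to about 2 mm. The wrist camera is an equidistant fisheye: a pixel r from the principal point sees the ray r / f radians off the axis. A picture is of the moment at which its call begins: read the wrist's pose just before it. calibration takes no time and is no camera call.
- order.close_job(): hands the job in, once; it reports no verdict.
Trained networks look in the newest picture that a camera, given by its name, has taken for a name from the list of things; names that differ only in an ending like _2 or _b are one class to them, and where a whole thing is asked for, a point or a joint stands for the part that bears it (a point fixed in the world has none). Each returns a list of dicts, best first, with "conf" (0 to 1); they miss things now and then, are a little off and sometimes report something else, mostly with a low value. They report only what shows in the picture. A call takes as long as a camera call.
- finder.masks_of(thing, camera): "mask" (480x640 bool, what is visible of it) and "rect" ([centre column, centre row, width, height] in pixels, round what is visible of it).
- finder.place_of(thing, camera): "centre" ([column, row] in pixels: a listed point, or the origin of a listed thing).
The state is a dict: "time_s": time; "joints": joint angles; "qd": joint speeds; "joint_torque": joint torques, N m; "tcp_pos": TCP position; "eef_rot": TCP orientation; "contact_force": force on the tool from outside, world axes, zero at the start; "moment": the same for the moment, N m; "gripper_width": finger opening in m.
Only numpy, scipy, OpenCV 4.12 (cv2) and the standard library are available. Lean on these libraries where they do the work, as an engineer would, in place of code of your own. Each camera call takes 0.05 s, during which the arm holds its last target.

### The job

The heavy aluminium tube block stands turned away from the temperature logger. Without gripping or lifting it, walk it round by pushing its sides with the fingertips, now near one corner, now near the opposite one, so that it stays in front of the fence while it turns, until its slotted face looks at the fence; then push it fully home, with the fence's key in the slot, the block flush with the fence and both spring pins pushed in. Leave the two tubes untouched in their wells and do not disturb the things round about.

Things in the scene. Friction and masses are not known exactly. Their poses are not given: they have to be found in the camera images.
- block: Bare aluminium block, about 0.95 kg, free to slide on the desk (4 to 8 N): x 96, y 112, 45 mm high, upright sides, 12 wells 16 mm wide. Origin: centre of the underside. Its +x face, 48 mm from the origin, has the slot: upright, full height, at y = 0, 18 wide, 12 deep, mouth flared to 26 mm, an orange dot on top each side. Docked, its x axis points along the dock's x.
- block_keyway (a point): Middle of the block's slotted face, at the mouth of the slot, 22 mm above the underside; turns with the block.
- dock: Temperature logger, fixed: white housing, aluminium fence along its front, 170 mm along y, 47 high, 60 deep (x 0 to 60). Origin: foot of the fence's face, mid width. x points into the fence (the way the block is pushed home), z up. At y = 0 a polished steel key stands 10 mm out of the fence: 12 wide, nose rounded, 3 to 33 mm above the desk. Docked, the block's origin is at x = -48, y = 0 (+-3) mm.
- dock_fence (a point): Middle of the fence's face, 22 mm above the desk (inside the key's root); the block's slotted face comes here.
- pin_a (a joint): Brass spring pin in the fence, 8 mm thick, 22 mm above the desk, 36 mm from the key on the dock's +y side. 0 = out, standing 6 mm proud of the fence; 0.006 m = pressed flush. The spring pushes back with less than 1 N, so the block's friction on the desk holds it in.
- pin_b (a joint): The same pin on the dock's -y side, 36 mm from the key.
- sample_tube_1: Clear sample tube, open at the top, 13 mm thick, 75 mm long, standing loosely in one of the block's two middle wells (block frame x = -5, y = +12.5 mm), its top 83 mm above the desk. Origin: its bottom end, 8 mm above the desk. Not to be touched.
- sample_tube_8: The same kind of tube, in the block's well at x = -5, y = -12.5 mm. Not to be touched.
- buffer_bottle: White bottle with a blue cap, 48 mm thick, 104 mm tall, upright. Origin: centre of the underside. Bystander.
- sticky_notes: Yellow note pad, 77 x 77 x 11 mm. Origin: centre of the underside. Bystander.
- conical_1: Conical tube with an orange cap lying on its side, 117 mm long along its y, 22 mm thick. Origin: middle of the underside. Bystander.
- conical_2: The same, with a blue cap. Bystander.
- marker_black: Black and white marker lying on its side, 140 mm long along its z, 13 mm thick. Origin: middle of one end. Bystander.

How it is judged (in metres and radians):
At the end, for the whole second after the job is handed in: Key in the slot, both pins pressed in over 4 of 6 mm, the slotted face's middle within 6 mm of the fence's middle, square within 0.06 rad; block flat and at rest; both tubes down in their wells within 6 mm and upright within 0.25 rad; no bystander moved over 20 mm (value of joint each of pin_a, pin_b above 0.004 m and horizontal distance between block_keyway and dock_fence below 0.006 m and x of block in the frame of dock below -0.04 m and angle between the x axis of block and the x axis of dock, either way round below 0.06 rad and angle between block's own z axis and vertical below 0.05 rad and linear speed of block below 0.01 m/s and angular speed of block below 0.05 rad/s and z of each of sample_tube_1, sample_tube_8 in the frame of block below 0.014 m and angle between each of sample_tube_1, sample_tube_8's own z axis and vertical below 0.25 rad and distance of each of buffer_bottle, sticky_notes, conical_1, conical_2, marker_black from where it was at the start of the episode below 0.02 m); the robot touches nothing.
It fails at once if The block's centre wanders more than 70 mm to either side of the key or 220 mm away from the fence (y of block in the frame of dock above 0.07 m or y of block in the frame of dock below -0.07 m or x of block in the frame of dock below -0.22 m).
It fails at once if The block is lifted (more than 8 mm) or tipped (more than 0.12 rad) (height (world z) of block above 0.008 m or angle between block's own z axis and vertical above 0.12 rad).
It fails at once if A tube is drawn more than 15 mm out of its well (z of any of sample_tube_1, sample_tube_8 in the frame of block above 0.023 m).
It fails at once if The hand bears on a tube (over 1.5 N) (contact force between any of the arm, the fingers and sample_tube_1 above 1.5 N or contact force between any of the arm, the fingers and sample_tube_8 above 1.5 N).
It fails at once if A thing round about is moved by more than 20 mm or knocked over (distance of any of buffer_bottle, sticky_notes, conical_1, conical_2, marker_black from where it was at the start of the episode above 0.02 m or angle between buffer_bottle's own z axis and vertical above 0.4 rad).
It also fails if it takes over 72 s, if anything falls off the work surface, if the arm or the gripper's body presses on something with over 40 N, if the wrist force passes 120 N, or if a joint passes its speed limit or range.

## Working session

There is one attempt and no reset: what is moved stays moved. The work goes in short steps, Python scripts to look and compute and a shell command to move; the robot and the scene stay as the last step left them, time stands still between calls to the robot, and variables do not carry over. Pictures are saved under pics/ and viewed, and the job is handed in when it is done.

```bash
ls; mkdir -p pics
python3 - <<'E'
from plant import get_state, optics
import cv2
print(get_state())
for n in ["scene","top","wrist"]:
    cv2.imwrite(f"pics/{n}0.png",optics.capture(n)); print(n,optics.calibration(n))
E
```

```text
pics
{'time_s': 0.0, 'joints': array([-5.04157626e+01,  2.05909164e+01,  6.33458351e-01, -2.13765607e-02,
       -7.01348455e+01, -1.65058308e+01]), 'qd': array([ 0.00588447,  0.00963396, -0.0105734 ,  0.02193707,  0.03737687,
        0.10065011]), 'joint_torque': array([ 4.52547274e-04, -5.82719135e+01,  2.93052649e+01,  6.99710011e+00,
        6.86355546e-03, -1.64143175e-04]), 'tcp_pos': array([ 0.26437192, -0.62054036,  0.22562219]), 'eef_rot': array([-1.79993040e+02, -9.42096243e-02,  1.13071121e+02]), 'contact_force': array([0.09452929, 0.71512845, 0.12074101]), 'moment': array([-0.03141261, -0.00278875,  0.01220239]), 'gripper_width': 0.08783697636782432}
scene {'intrinsics': array([[543.48498445,   0.        , 325.17563661],
       [  0.        , 543.48498445, 232.80120867],
       [  0.        ,   0.        ,   1.        ]]), 'R': array([[ 0.79028993, -0.61272931, -0.00215069],
       [-0.26559118, -0.33938854, -0.90237284],
       [ 0.55218037,  0.71370737, -0.43095084]]), 't': array([-0.43957782,  0.19998132,  0.75264988])}
top {'intrinsics': array([[585.67730346,   0.    
[... 196 characters left out ...]
 [-9.83796974e-01, -2.87455069e-04, -1.79285891e-01],
       [ 1.79279430e-01, -1.02165021e-02, -9.83745144e-01]]), 't': array([-0.00157526,  0.55782457,  1.14113307])}
wrist {'intrinsics': array([[371.64829954,   0.        , 316.7374006 ],
       [  0.        , 371.64829954, 241.10142175],
       [  0.        ,   0.        ,   1.        ]]), 'T_tool_cam': array([[ 9.99999900e-01, -4.42834412e-04,  5.94104634e-05,
        -4.10556106e-04],
       [ 4.03247884e-04,  9.51768707e-01,  3.06816177e-01,
        -8.31003358e-02],
       [-1.92413781e-04, -3.06816122e-01,  9.51768790e-01,
        -1.57076412e-01],
       [ 0.00000000e+00,  0.00000000e+00,  0.00000000e+00,
         1.00000000e+00]])}
```

View pics/scene0.png

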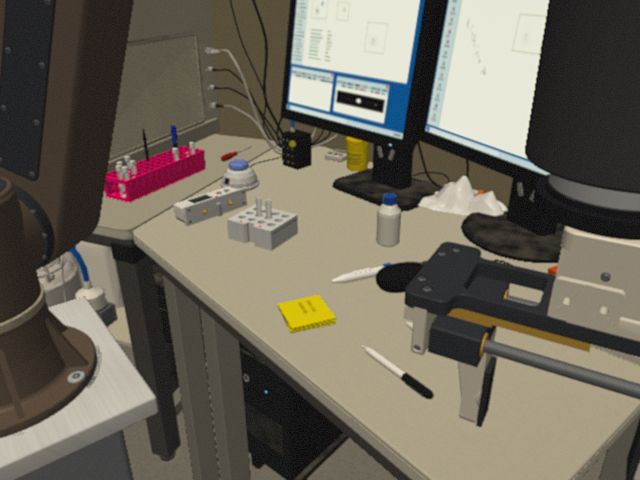

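View pics/top0.png

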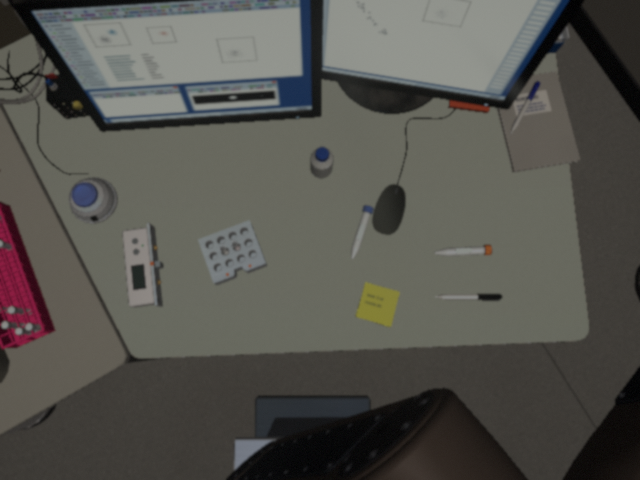

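```bash
cat > h.py <<'E'
import numpy as np, cv2
from plant import get_state, optics, finder
def plane(px, cam, z):
    c=optics.calibration(cam); K=c["intrinsics"];R=np.array(c["R"]);t=np.array(c["t"])
    px=np.atleast_2d(np.array(px,float))
    d=np.linalg.inv(K)@np.c_[px,np.ones(len(px))].T
    d=R.T@d; o=-R.T@t
    s=(z-o[2])/d[2]
    return (o[:,None]+d*s).T
def proj(X,cam):
    c=optics.calibration(cam);p=c["intrinsics"]@(np.array(c["R"])@np.atleast_2d(X).T+np.array(c["t"])[:,None]);return (p[:2]/p[2]).T
E
python3 - <<'E'
from h import *
im=optics.capture("top")
cv2.imwrite("pics/topz.png",cv2.resize(im[200:330,110:310],None,fx=4,fy=4,interpolation=cv2.INTER_CUBIC))
for n in ["block","block_keyway","dock","dock_fence","pin_a","sample_tube_1","buffer_bottle","sticky_notes","conical_1","marker_black"]:
    try:
        p=finder.place_of(n,"top")
        for q in p[:3]: print(n,q["conf"],q["centre"],plane(q["centre"],"top",0.022 if n in("block_keyway","dock_fence","pin_a") else 0).round(4))
    except Exception as e: print(n,e)
E
```

```text
block 0.73 [234.1, 253.1] [[0.5215 0.1685 0.    ]]
block_keyway 0.84 [243.1, 275.3] [[0.4722 0.1461 0.022 ]]
block_keyway 0.73 [374.1, 302.3] [[ 0.4168 -0.1221  0.022 ]]
dock 0.49 [232.3, 253.4] [[0.5208 0.1723 0.    ]]
dock_fence 0.58 [152.6, 264.7] [[0.4942 0.3325 0.022 ]]
pin_a it knows: block, block_keyway, buffer_bottle, conical, dock, dock_fence, marker_black, sample_tube, sticky_notes
sample_tube_1 0.54 [237.6, 248.3] [[0.5317 0.1614 0.    ]]
sample_tube_1 0.47 [228.8, 252.2] [[0.5234 0.1797 0.    ]]
buffer_bottle 0.82 [318.9, 169.1] [[ 0.705  -0.0105  0.    ]]
sticky_notes 0.89 [377.1, 301.9] [[ 0.419  -0.1308  0.    ]]
conical_1 0.72 [460.0, 250.2] [[ 0.5276 -0.3085  0.    ]]
conical_1 0.56 [356.7, 232.0] [[ 0.5667 -0.0904  0.    ]]
marker_black 0.63 [433.3, 294.9] [[ 0.4334 -0.2484  0.    ]]
```

View pics/topz.png

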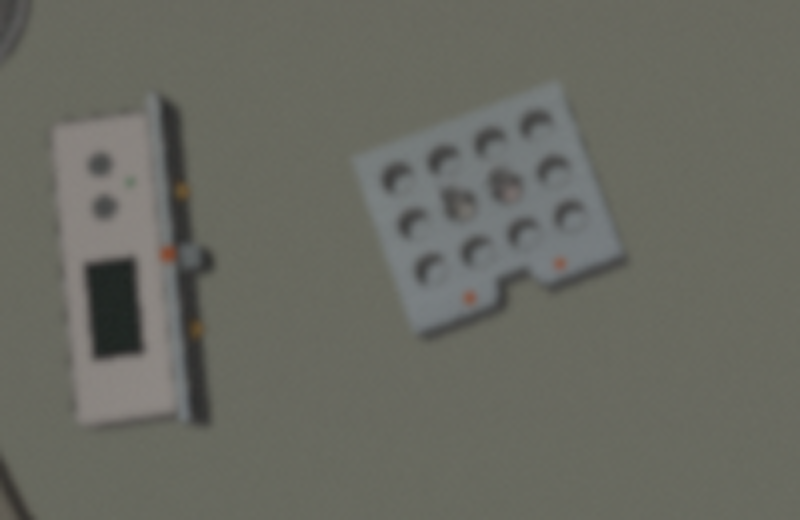

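Run:
```python
from h import *
f=lambda L:(np.array(L,float)+.5)/4-.5+[110,200]
c=plane(f([(353,157),(560,83),(627,252),(418,333)]),"top",.045)
print(c.round(4)); print("ctr",c.mean(0), [np.linalg.norm(c[i]-c[i-1]).round(4) for i in range(4)])
for i in range(4):
    d=c[i]-c[i-1]; print(np.degrees(np.arctan2(d[1],d[0])))
for nm,L,z in [("fence top",[(160,95),(190,420)],.047),("pins",[(182,191),(197,329)],.022),("key",[(197,257),(206,257),(168,255)],.033),("backtop",[(53,125),(78,425)],.047)]:
    p=plane(f(L),"top",z); d=p[1]-p[0]; print(nm,p.round(4),np.degrees(np.arctan2(d[1],d[0])),np.linalg.norm(d))
c=optics.calibration("top");print(-np.array(c["R"]).T@c["t"]); 
c=optics.calibration("scene");print(-np.array(c["R"]).T@c["t"]); 
im=optics.capture("scene")
cv2.imwrite("pics/scz.png",cv2.resize(im[170:270,160:320],None,fx=5,fy=5,interpolation=cv2.INTER_CUBIC))
```

```text
[[0.5442 0.237  0.045 ]
 [0.5826 0.1325 0.045 ]
 [0.4955 0.097  0.045 ]
 [0.4546 0.2013 0.045 ]]
ctr [0.51921688 0.16697236 0.045     ] [np.float64(0.0965), np.float64(0.1114), np.float64(0.0941), np.float64(0.112)]
21.690164088367176
-69.79326532804289
-157.862656071685
111.4211068979782
fence top [[0.5759 0.3359 0.047 ]
 [0.4111 0.313  0.047 ]] -172.06735836961394 0.16635324642885305
pins [[0.5302 0.329  0.022 ]
 [0.4588 0.318  0.022 ]] -171.21704366860556 0.07226375113822874
key [[0.4945 0.3169 0.033 ]
 [0.4945 0.3123 0.033 ]
 [0.4955 0.3317 0.033 ]] -90.0156501752559 0.0045753268285759876
backtop [[0.5603 0.3894 0.047 ]
 [0.4087 0.3684 0.047 ]] -172.0949855899793 0.15305966153809367
[0.344202   0.01024356 1.2226101 ]
[-0.01509129 -0.73864262  0.50386741]
```

View pics/scz.png

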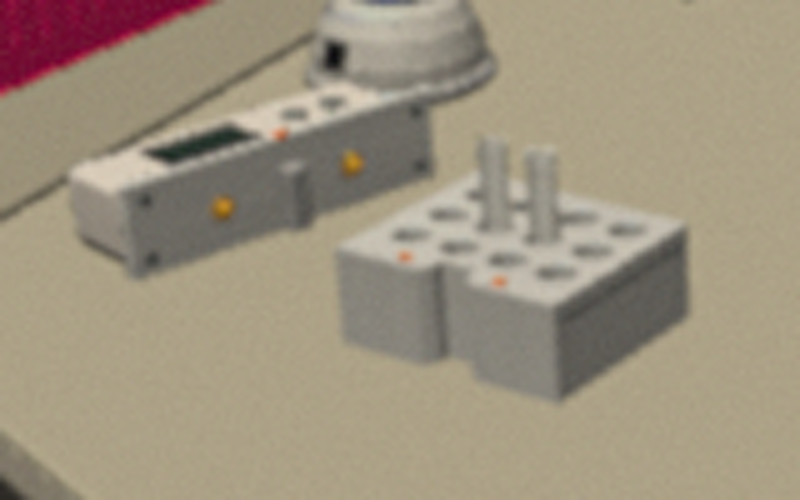

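```bash
python3 -m crank '[{"dx":38,"dy":36,"hand":0},{"dx":38,"dy":36},{"dx":38,"dy":36},{"dx":38,"dy":36},{"dx":38,"dy":36},{"dx":38,"dy":36},{"dx":38,"dy":36}]' 20; python3 -m crank '[{"dx":38,"dy":36},{"dx":38,"dy":36},{"dx":38,"dy":36},{"dx":38,"dy":36},{"dx":38,"dy":36},{"dx":38,"dy":36},{"dx":0,"dy":0}]'
python3 - <<'E'
from h import *
s=get_state();print(s["tcp_pos"],s["eef_rot"],s["joints"])
for n in ["top","wrist"]:
    cv2.imwrite(f"pics/{n}1.png",optics.capture(n))
E
```

```text
[ 0.26456624 -0.62095301  0.22655581] [ 1.79999957e+02 -9.83577675e-04  1.13079400e+02] [-5.04142256e+01  2.05457285e+01  6.80448458e-01 -3.40752283e-04
 -7.01356509e+01 -1.65062587e+01]validation failed for argument at $[0]...
validation failed for argument at $[0]...
```

```bash
python3 -m crank '[{"dx":38,"dy":36,"dz":0,"wx":0,"wy":0,"wz":0,"hand":0}]' 20
```

```text
time_s: 0.92
tcp_pos: [0.2821, -0.5731, 0.2254]
eef_rot: [-180.0, -0.1, 112.9]
contact_force: [1.3, 0.9, -0.4]
gripper_width: 0.0823
```

```bash
python3 -m crank '[{"dx":38,"dy":36,"dz":0,"wx":0,"wy":0,"wz":0,"hand":0},{"dx":38,"dy":36,"dz":0,"wx":0,"wy":0,"wz":0,"hand":0},{"dx":38,"dy":36,"dz":0,"wx":0,"wy":0,"wz":0,"hand":0},{"dx":38,"dy":36,"dz":0,"wx":0,"wy":0,"wz":0,"hand":0},{"dx":38,"dy":36,"dz":0,"wx":0,"wy":0,"wz":0,"hand":0},{"dx":38,"dy":36,"dz":0,"wx":0,"wy":0,"wz":0,"hand":0},{"dx":38,"dy":36,"dz":0,"wx":0,"wy":0,"wz":0,"hand":0},{"dx":38,"dy":36,"dz":0,"wx":0,"wy":0,"wz":0,"hand":0}]'
python3 - <<'E'
from h import *
s=get_state();print(s["time_s"],s["tcp_pos"],s["eef_rot"],s["joints"])
E
```

```text
time_s: 1.92
tcp_pos: [0.429, -0.1777, 0.227]
eef_rot: [179.9, 0.0, 113.1]
contact_force: [1.1, -0.2, 0.1]
gripper_width: 0.0035
1.925 [ 0.42903274 -0.17772757  0.22702826] [1.79939356e+02 3.15775968e-02 1.13083529e+02] [ 1.89934363e+00  1.91942812e-01 -2.47299485e+01  8.30641549e-03
 -6.50101515e+01 -6.88193027e+01]
```

```bash
python3 -m crank '[{"dx":43,"dy":42,"dz":0,"wx":0,"wy":0,"wz":0,"hand":0},{"dx":43,"dy":42,"dz":0,"wx":0,"wy":0,"wz":0,"hand":0},{"dx":40,"dy":40,"dz":0,"wx":0,"wy":0,"wz":0,"hand":0},{"dx":31,"dy":30,"dz":40,"wx":0,"wy":0,"wz":0,"hand":0},{"dx":8,"dy":8,"dz":50,"wx":0,"wy":0,"wz":0,"hand":0},{"dx":0,"dy":0,"dz":10,"wx":0,"wy":0,"wz":0,"hand":0},{"dx":0,"dy":0,"dz":0,"wx":0,"wy":0,"wz":0,"hand":0}]'
python3 - <<'E'
from h import *
s=get_state();print(s["time_s"],s["tcp_pos"],s["eef_rot"],s["joints"])
for n in ["top","wrist","scene"]:
    cv2.imwrite(f"pics/{n}1.png",optics.capture(n))
E
```

```text
time_s: 2.8
tcp_pos: [0.513, 0.0355, 0.127]
eef_rot: [-180.0, 0.0, 113.1]
contact_force: [0.1, -0.4, -0.5]
gripper_width: 0.0006
2.8 [0.51295217 0.03549272 0.12695734] [-1.79952465e+02  2.73865111e-02  1.13087089e+02] [ 2.58801192e+01  1.06940492e+01 -2.72458109e+01  3.17261597e-02
 -5.21089575e+01 -9.28125373e+01]
```

View pics/top1.png

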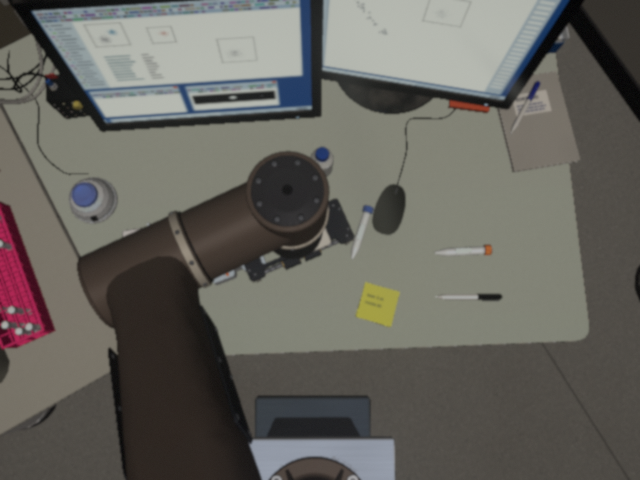

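View pics/wrist1.png

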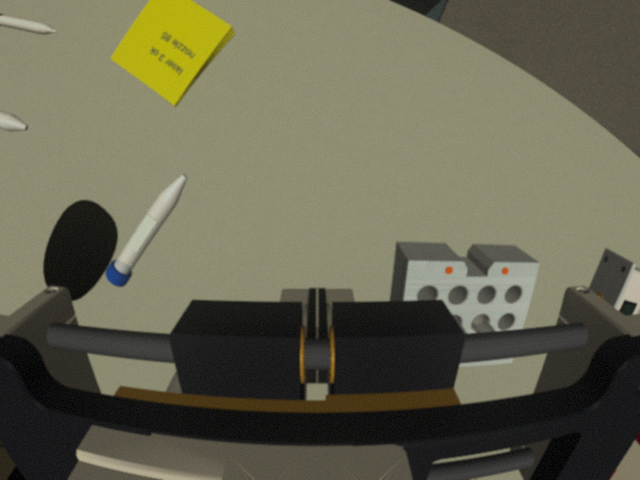

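View pics/scene1.png

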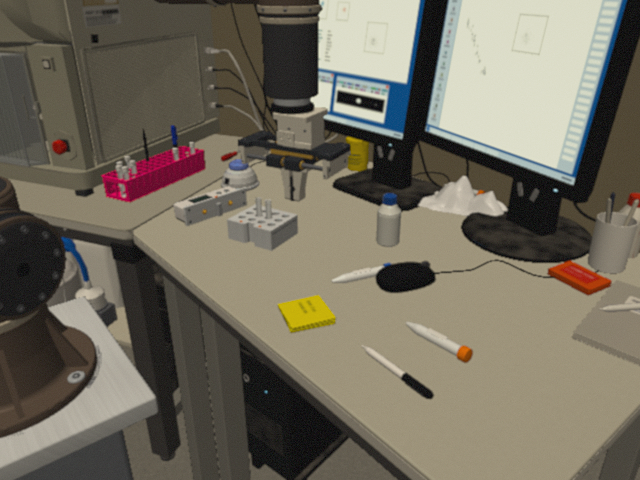

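```bash
cat >> h.py <<'E'
from scipy.optimize import least_squares
from scipy.spatial.transform import Rotation as Ro
def B2W(pose,P):
    x,y,th=pose; c,s=np.cos(th),np.sin(th)
    P=np.atleast_2d(P); return np.c_[x+c*P[:,0]-s*P[:,1], y+s*P[:,0]+c*P[:,1], P[:,2]]
def projw(X,st):
    c=optics.calibration("wrist"); T=np.array(c["T_tool_cam"]);K=c["intrinsics"]
    R=Ro.from_euler("xyz",st["eef_rot"],degrees=True).as_matrix()
    p=(np.atleast_2d(X)-st["tcp_pos"])@R
    p=(p-T[:3,3])@T[:3,:3]
    r=np.hypot(p[:,0],p[:,1]); a=np.arctan2(r,p[:,2])
    return np.c_[K[0,2]+K[0,0]*a*p[:,0]/r, K[1,2]+K[1,1]*a*p[:,1]/r]
def fit(obs,guess):
    # obs: list of (cam, blockpt mm, pixel, state)
    def f(q):
        o=[]
        for cam,P,px,st in obs:
            X=B2W((q[0],q[1],q[2]),np.array(P)/1000.)
            u=projw(X,st) if cam=="wrist" else proj(X,cam)
            o+=list(u[0]-px)
        return o
    r=least_squares(f,[guess[0],guess[1],np.radians(guess[2])],x_scale=[.01,.01,.1],loss="soft_l1")
    q=r.x; res=np.array(f(q)).reshape(-1,2)
    print("block",q[:2].round(4),"th",np.degrees(q[2]).round(2),"dock",todock(q),"res",res.round(1).tolist())
    return q
DO=np.array([.4945,.3245]);DTH=98.0
def todock(q):
    d=np.array(q[:2])-DO;a=np.radians(DTH);return (np.array([np.cos(a)*d[0]+np.sin(a)*d[1],-np.sin(a)*d[0]+np.cos(a)*d[1]])*1000).round(1),np.round(np.degrees(q[2])%360-DTH,1)
E
python3 - <<'E'
from h import *
f=lambda L:(np.array(L,float)+.5)/4-.5+[110,200]
o=[("top",(-48,-56,45),f([353,157]),None),("top",(-48,56,45),f([560,83]),None),("top",(48,56,45),f([627,252]),None),("top",(48,-56,45),f([418,333]),None)]
q=fit(o,(.519,.167,201))
p=plane(f([(470,297),(560,264)]),"top",.045)-[q[0],q[1],0]
c,s=np.cos(q[2]),np.sin(q[2]);print(np.c_[c*p[:,0]+s*p[:,1],-s*p[:,0]+c*p[:,1]])
s=get_state()
im=cv2.imread("pics/wrist1.png");m=((im[...,2]>190)&(im[...,0]<90)&(im[...,1]<140)).astype(np.uint8)
n,_,st,ce=cv2.connectedComponentsWithStats(m)
print([(st[i,4],ce[i].round(1)) for i in range(1,n) if st[i,4]>5])
print(projw(B2W(q,np.array([(.041,.023,.045),(.041,-.023,.045),(.048,.056,.045),(.048,-.056,.045),(.048,.056,.0)])),s))
cv2.imwrite("pics/w1z.png",cv2.resize(im[180:380,360:640],None,fx=2.8,fy=2.8,interpolation=cv2.INTER_CUBIC))
E
```

```text
block [0.5193 0.167 ] th 201.33 dock (array([-159.5,   -2.7]), np.float64(103.3)) res [[0.2, 0.3], [0.1, -0.8], [-0.2, 0.2], [-0.2, 0.2]]
[[ 0.04025756 -0.02513942]
 [ 0.04105719  0.02282201]]
[]
[[450.20492385 266.99660564]
 [504.09877559 267.4759922 ]
 [408.37462436 257.15490228]
 [539.9440611  259.37116764]
 [395.74488956 237.89029981]]
```

View pics/w1z.png

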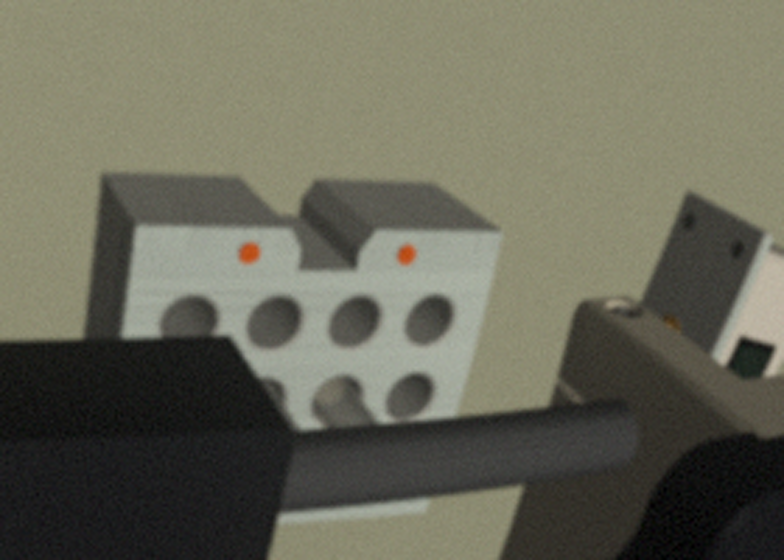

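```bash
python3 -m crank '[{"dx":5,"dy":9,"dz":50,"wx":0,"wy":0,"wz":0,"hand":0},{"dx":5,"dy":9,"dz":40,"wx":0,"wy":0,"wz":0,"hand":0},{"dx":10,"dy":0,"dz":10,"wx":0,"wy":0,"wz":0,"hand":0},{"dx":8,"dy":0,"dz":0,"wx":0,"wy":0,"wz":0,"hand":0},{"dx":7,"dy":0,"dz":0,"wx":0,"wy":0,"wz":0,"hand":0},{"dx":7,"dy":0,"dz":0,"wx":0,"wy":0,"wz":0,"hand":0}]'
python3 - <<'E'
from h import *
s=get_state();print(s["time_s"],s["tcp_pos"],s["eef_rot"],s["contact_force"])
for n in ["wrist","scene"]:
    cv2.imwrite(f"pics/{n}2.png",optics.capture(n))
im=cv2.imread("pics/scene2.png");cv2.imwrite("pics/s2z.png",cv2.resize(im[170:270,200:340],None,fx=5,fy=5,interpolation=cv2.INTER_CUBIC))
E
```

```text
time_s: 3.7
tcp_pos: [0.5136, 0.0826, 0.0281]
eef_rot: [179.8, -0.0, 113.1]
contact_force: [-0.7, 0.5, -0.4]
gripper_width: 0.0006
3.7 [0.51357107 0.08256409 0.02808079] [ 1.79846115e+02 -1.42230427e-02  1.13096612e+02] [-0.68358423  0.45790065 -0.43438165]
```

View pics/s2z.png

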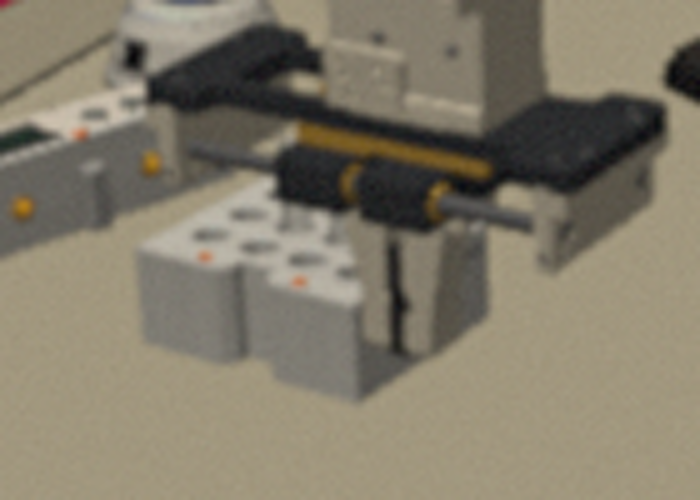

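View pics/wrist2.png

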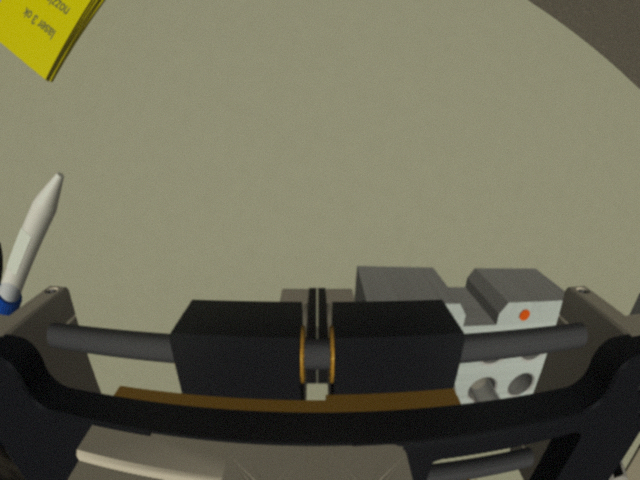

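Run:
```python
from h import *
s=get_state();p=s["tcp_pos"]
for h in (0,17,47,57,66,76):
    for x in (-25,0,25):
        P=p+[-.392*x/1000,.92*x/1000,h/1000]
        print(h,x,((proj(P,"scene")[0]-[200,170])*5).round(0))
```

```text
0 -25 [467. 354.]
0 0 [414. 341.]
0 25 [362. 328.]
17 -25 [466. 315.]
17 0 [412. 302.]
17 25 [360. 289.]
47 -25 [464. 246.]
47 0 [409. 233.]
47 25 [356. 221.]
57 -25 [463. 222.]
57 0 [408. 209.]
57 25 [355. 197.]
66 -25 [462. 200.]
66 0 [408. 188.]
66 25 [354. 176.]
76 -25 [461. 176.]
76 0 [407. 164.]
76 25 [353. 153.]
```

```bash
python3 -m crank '[{"dx":3,"dy":0,"dz":-5,"wx":0,"wy":0,"wz":0,"hand":0},{"dx":5,"dy":0,"dz":0,"wx":0,"wy":0,"wz":1,"hand":0},{"dx":5,"dy":0,"dz":0,"wx":0,"wy":0,"wz":3.5,"hand":0},{"dx":5,"dy":0,"dz":0,"wx":0,"wy":0,"wz":3.5,"hand":0},{"dx":5,"dy":0,"dz":0,"wx":0,"wy":0,"wz":3.5,"hand":0},{"dx":5,"dy":0,"dz":0,"wx":0,"wy":0,"wz":3.5,"hand":0}]'
python3 - <<'E'
from h import *
s=get_state();print(s["time_s"],s["tcp_pos"],s["eef_rot"],s["contact_force"],s["joints"])
for n in ["wrist","scene"]:
    cv2.imwrite(f"pics/{n}3.png",optics.capture(n))
im=cv2.imread("pics/scene3.png");cv2.imwrite("pics/s3z.png",cv2.resize(im[170:270,200:340],None,fx=5,fy=5,interpolation=cv2.INTER_CUBIC))
E
```

```text
time_s: 4.55
tcp_pos: [0.5021, 0.1061, 0.0312]
eef_rot: [-179.8, 0.1, 97.9]
contact_force: [-3.5, -8.2, 3.8]
gripper_width: 0.0003
4.55 [0.50213943 0.10614067 0.031244  ] [-1.79762931e+02  1.47770256e-01  9.78939266e+01] [-3.48310081 -8.24250582  3.83801853] [ 3.39027113e+01  1.81334482e+01 -3.30735458e+01  4.57691718e-02
 -3.90708732e+01 -1.16044694e+02]
```

View pics/s3z.png

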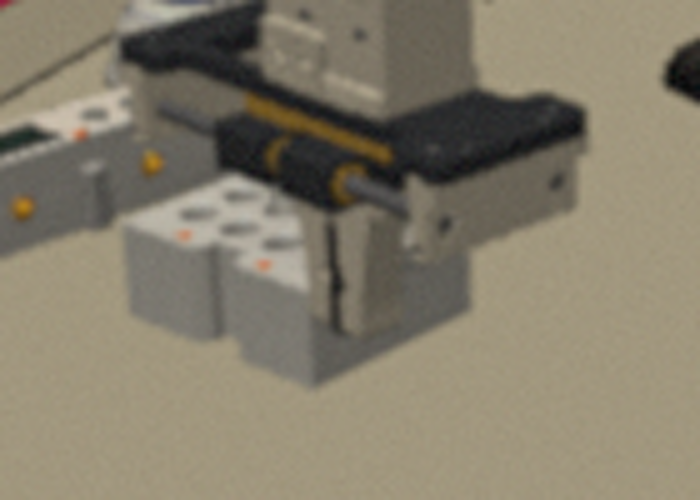

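View pics/wrist3.png

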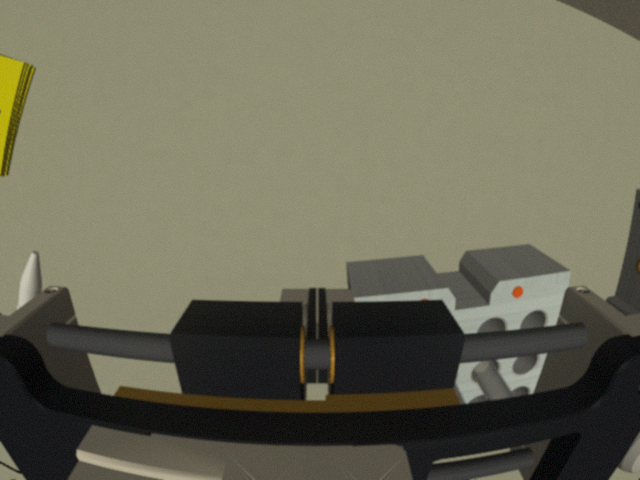

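```bash
cat >> h.py <<'E'
D={"d+":(41,24,45),"d-":(41,-24,45),"f+":(48,56,45),"f-":(48,-56,45),"b+":(-48,56,45),"b-":(-48,-56,45),"f+0":(48,56,0),"f-0":(48,-56,0),"b+0":(-48,56,0),"b-0":(-48,-56,0)}
def S(k,u,v,o=(200,170),z=5): return ("scene",D[k],(np.array([u,v])+.5)/z-.5+o,None)
def W(k,u,v,st): return ("wrist",D[k],np.array([u,v]),st)
def T(k,u,v,o=(110,200),z=4): return ("top",D[k],(np.array([u,v])+.5)/z-.5+o,None)
E
python3 - <<'E'
from h import *
s=get_state()
w=[W("f+0",346,262,s),W("f-",569,269,s),W("f-0",534,245,s),W("d-",518,292,s)]
sc=[S("d-",184,236),S("d+",264,266),S("f-",123,220),S("f-0",133,312),S("f+0",312,387)]
g=(.51,.18,190)
q=fit(w,g);q=fit(sc,g);q=fit(w+sc,g)
print(projw(B2W(q,np.array([D["f+"],D["d+"]])/1000),s))
E
```

```text
block [0.5236 0.1863] th 193.47 dock (array([-140.9,   -9.6]), np.float64(95.5)) res [[-0.2, -0.0], [2.5, 1.5], [-5.0, -2.2], [0.2, 0.1]]
block [0.5214 0.184 ] th 191.92 dock (array([-142.8,   -7.1]), np.float64(93.9)) res [[0.3, -0.6], [0.0, -0.5], [-0.0, -0.3], [-0.3, 0.5], [-0.0, 0.7]]
block [0.5234 0.1863] th 193.42 dock (array([-140.8,   -9.4]), np.float64(95.4)) res [[-0.1, -0.3], [2.6, 1.4], [-4.9, -2.3], [0.4, -0.2], [0.8, -0.9], [0.9, -1.0], [0.2, -0.5], [-0.1, 0.3], [1.2, -0.0]]
[[353.33810568 298.68818928]
 [424.86849715 305.02906109]]
```

```bash
python3 -m crank '[{"dx":-20,"dy":0,"dz":-2,"wx":0,"wy":0,"wz":0,"hand":0},{"dx":8,"dy":49,"dz":0,"wx":0,"wy":0,"wz":0,"hand":0},{"dx":8,"dy":49,"dz":0,"wx":0,"wy":0,"wz":0,"hand":0},{"dx":31,"dy":20,"dz":0,"wx":0,"wy":0,"wz":0,"hand":0},{"dx":1,"dy":-6,"dz":0,"wx":0,"wy":0,"wz":0,"hand":0},{"dx":0,"dy":-6,"dz":0,"wx":0,"wy":0,"wz":0,"hand":0},{"dx":0,"dy":0,"dz":0,"wx":0,"wy":0,"wz":0,"hand":0}]'
python3 - <<'E'
from h import *
s=get_state();print(s["time_s"],s["tcp_pos"],s["eef_rot"],s["contact_force"],s["joints"])
for n in ["wrist","scene"]:
    cv2.imwrite(f"pics/{n}4.png",optics.capture(n))
im=cv2.imread("pics/scene4.png");cv2.imwrite("pics/s4z.png",cv2.resize(im[170:270,200:340],None,fx=5,fy=5,interpolation=cv2.INTER_CUBIC))
E
```

```text
time_s: 5.52
tcp_pos: [0.604, 0.15, 0.0337]
eef_rot: [-180.0, 0.0, 98.1]
contact_force: [0.1, 0.2, 0.8]
gripper_width: 0.0005
5.525 [0.6039792  0.15002923 0.03374761] [-1.79966465e+02  5.73306673e-03  9.80587506e+01] [0.07582389 0.19701324 0.75262808] [ 3.18951599e+01  2.60462226e+01 -1.88962208e+01 -1.17313134e-02
 -4.50905489e+01 -1.13828126e+02]
```

View pics/s4z.png

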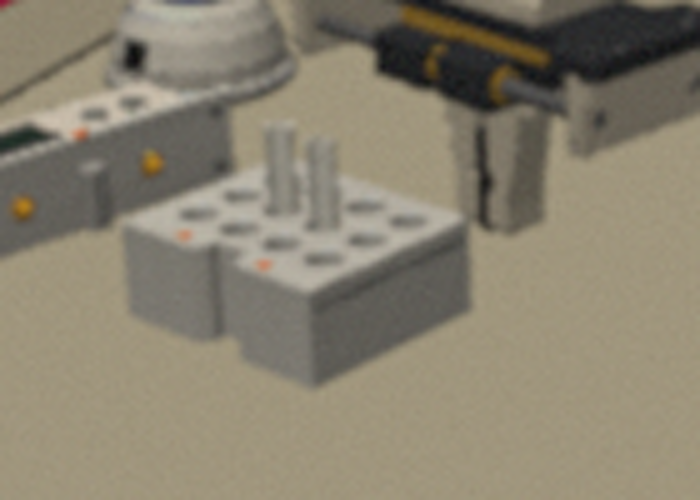

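View pics/wrist4.png

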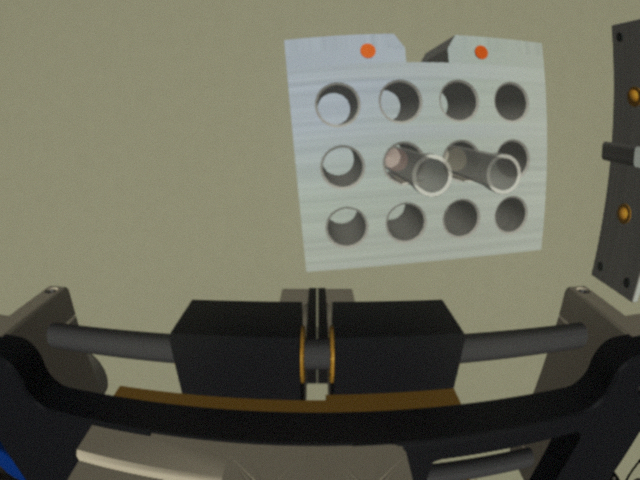

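Run:
```python
from h import *
s=get_state()
w=[W("f+",285,40,s),W("f-",543,43,s),W("b-",545,249,s),W("b+",307,271,s),W("d+",368,51,s),W("d-",481,52,s)]
sc=[S("d-",184,236),S("d+",264,266),S("f-",123,220),S("f-0",133,312),S("f+0",314,387),S("b+",467,215),S("b+0",470,310),S("f+",318,296)]
g=(.51,.18,190)
q=fit(w,g);fit(sc,g);fit(w+sc,g)
p=s["tcp_pos"][:2]-q[:2];c,sn=np.cos(q[2]),np.sin(q[2]);print("tcp in block",c*p[0]+sn*p[1],-sn*p[0]+c*p[1])
# dock
def f(d):
    X=B2W(d,np.array([(-6,36,22),(-6,-36,22)])/1000.)
    X2=B2W(d,np.array([(0,85,47),(0,-85,47)])/1000.)
    return (projw(X,s)-[(634,97),(624,213)]).ravel()
r=least_squares(f,[.4945,.3245,np.radians(98)],x_scale=[.01,.01,.1]);print(r.x,np.degrees(r.x[2]),r.fun)
```

```text
block [0.5244 0.1866] th 193.14 dock (array([-140.7,  -10.5]), np.float64(95.1)) res [[-0.8, -0.2], [-0.0, -0.6], [-2.6, 0.5], [0.4, 1.8], [0.5, -0.5], [1.0, -0.2]]
block [0.5212 0.1847] th 193.52 dock (array([-142.2,   -6.9]), np.float64(95.5)) res [[0.2, -0.4], [0.4, -0.5], [-0.4, 0.1], [-0.7, 0.8], [0.3, 0.6], [0.5, 0.0], [0.5, 0.1], [-1.6, -1.3]]
block [0.5243 0.1867] th 193.14 dock (array([-140.7,  -10.4]), np.float64(95.1)) res [[-0.7, -0.4], [0.0, -0.8], [-2.5, 0.3], [0.5, 1.6], [0.6, -0.7], [1.1, -0.4], [1.1, -1.1], [1.1, -1.2], [0.5, -0.7], [0.2, 0.0], [0.9, -0.2], [1.2, -0.6], [1.2, -0.5], [-1.0, -2.0]]
tcp in block -0.07005174925575061 0.05366653950075191
[0.4965825  0.32985439 1.72418467] 98.78850475362975 [ 0.22008876 -0.75159807 -0.02883762  0.7737441 ]
```

```bash
python3 -m crank '[{"dx":0,"dy":-10,"dz":0,"wx":0,"wy":0,"wz":0,"hand":0},{"dx":-3,"dy":-5,"dz":0,"wx":0,"wy":0,"wz":0,"hand":0},{"dx":-3,"dy":-5,"dz":0,"wx":0,"wy":0,"wz":0,"hand":0},{"dx":-2.5,"dy":-5,"dz":0,"wx":0,"wy":0,"wz":0,"hand":0},{"dx":-2,"dy":-6,"dz":0,"wx":0,"wy":0,"wz":0,"hand":0},{"dx":-2,"dy":-6,"dz":0,"wx":0,"wy":0,"wz":0,"hand":0}]'
cat > snap.py <<'E'
import sys
from h import *
n=sys.argv[1]
s=get_state();print(s["time_s"],s["tcp_pos"].round(4),s["eef_rot"].round(1),s["contact_force"].round(1),s["joints"].round(0))
np.save("st"+n+".npy",s,allow_pickle=True)
cv2.imwrite(f"pics/w{n}.png",optics.capture("wrist"))
im=optics.capture("scene");cv2.imwrite(f"pics/z{n}.png",cv2.resize(im[170:270,200:340],None,fx=5,fy=5,interpolation=cv2.INTER_CUBIC))
E
python3 snap.py 5
```

```text
time_s: 6.38
tcp_pos: [0.5704, 0.133, 0.0338]
eef_rot: [180.0, -0.0, 98.1]
contact_force: [4.0, -1.0, 0.4]
gripper_width: 0.0004
6.375 [0.5704 0.133  0.0338] [180.   -0.   98.1] [ 4.  -1.   0.4] [  32.   23.  -24.    0.  -43. -114.]
```

View pics/w5.png

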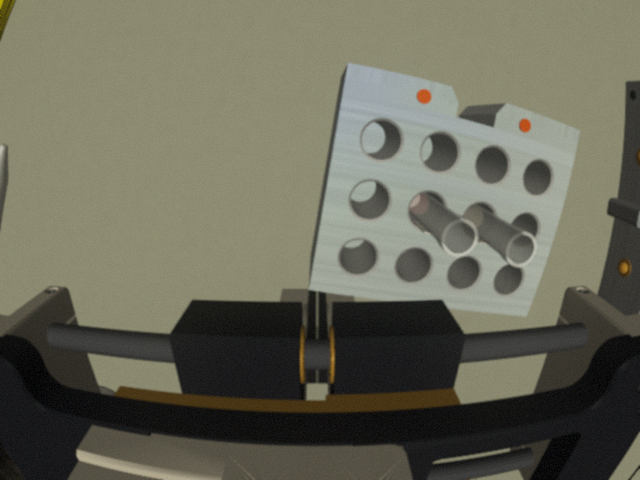

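View pics/z5.png

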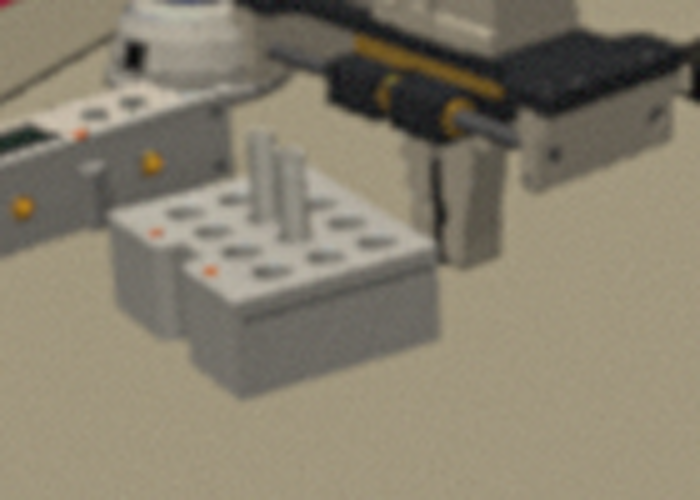

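```bash
cat >> h.py <<'E'
def est(n,pts,g):
    s=np.load(f"st{n}.npy",allow_pickle=True).item()
    q=fit([W(k,*v,s) for k,v in pts.items()],g)
    p=s["tcp_pos"][:2]-q[:2];c,sn=np.cos(q[2]),np.sin(q[2]);print("tcp in block mm",((c*p[0]+sn*p[1])*1000).round(1),((-sn*p[0]+c*p[1])*1000).round(1),"yaw-th",(s["eef_rot"][2]-np.degrees(q[2])).round(1))
    return q,s
E
python3 -c "
from h import *
est(5,{'f+':(348,64),'f-':(579,131),'b-':(527,315),'b+':(310,290),'d+':(424,97),'d-':(525,126)},(.52,.18,175))"
```

```text
block [0.5111 0.1845] th 178.96 dock (array([-141.,    3.]), np.float64(81.0)) res [[-0.4, -0.7], [1.9, -0.7], [0.3, 2.4], [-1.0, 1.8], [0.2, -0.0], [0.4, -0.2]]
tcp in block mm -60.1 50.4 yaw-th -80.9
```

```bash
python3 -m crank '[{"dx":-3,"dy":-6,"dz":0,"wx":0,"wy":0,"wz":0,"hand":0},{"dx":-3,"dy":-6,"dz":0,"wx":0,"wy":0,"wz":0,"hand":0},{"dx":-2.5,"dy":-6,"dz":0,"wx":0,"wy":0,"wz":0,"hand":0},{"dx":-2,"dy":-6,"dz":0,"wx":0,"wy":0,"wz":0,"hand":0},{"dx":-1,"dy":-6,"dz":0,"wx":0,"wy":0,"wz":0,"hand":0},{"dx":0,"dy":-6,"dz":0,"wx":0,"wy":0,"wz":0,"hand":0}]';python3 snap.py 6
```

```text
time_s: 7.22
tcp_pos: [0.5359, 0.1163, 0.0336]
eef_rot: [-180.0, 0.0, 98.1]
contact_force: [3.9, -1.9, 0.5]
gripper_width: 0.0007
7.225 [0.5359 0.1163 0.0336] [-180.     0.    98.1] [ 3.9 -1.9  0.5] [  33.   20.  -29.    0.  -41. -115.]
```

View pics/w6.png

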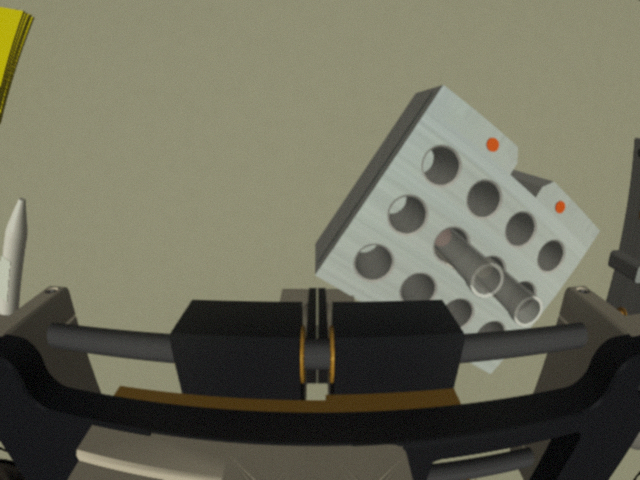

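```bash
python3 -c "
from h import *
est(6,{'f+':(443,86),'f-':(599,232),'b-':(493,373),'b+':(318,272),'d+':(492,145),'d-':(560,207)},(.51,.18,155))"
```

```text
block [0.4953 0.1833] th 156.05 dock (array([-139.9,   18.9]), np.float64(58.0)) res [[0.2, -0.8], [1.9, -1.7], [-1.2, 1.6], [-2.7, 5.4], [0.8, 0.0], [0.7, -0.0]]
tcp in block mm -64.3 44.8 yaw-th -58.0
```

```bash
python3 -m crank '[{"dx":-32,"dy":5,"dz":0,"wx":0,"wy":0,"wz":0,"hand":0},{"dx":0,"dy":-38,"dz":0,"wx":0,"wy":0,"wz":0,"hand":0},{"dx":0,"dy":-38,"dz":0,"wx":0,"wy":0,"wz":0,"hand":0},{"dx":20,"dy":-24,"dz":0,"wx":0,"wy":0,"wz":0,"hand":0},{"dx":36,"dy":-16,"dz":0,"wx":0,"wy":0,"wz":0,"hand":0},{"dx":0,"dy":0,"dz":0,"wx":0,"wy":0,"wz":0,"hand":0}]';python3 snap.py 7
```

```text
time_s: 8.07
tcp_pos: [0.4208, 0.1255, 0.0333]
eef_rot: [-179.9, 0.0, 98.2]
contact_force: [0.6, 0.5, -1.0]
gripper_width: 0.0003
8.075 [0.4208 0.1255 0.0333] [-179.9    0.    98.2] [ 0.6  0.5 -1. ] [  42.   12.  -42.   -0.  -36. -124.]
```

View pics/z7.png

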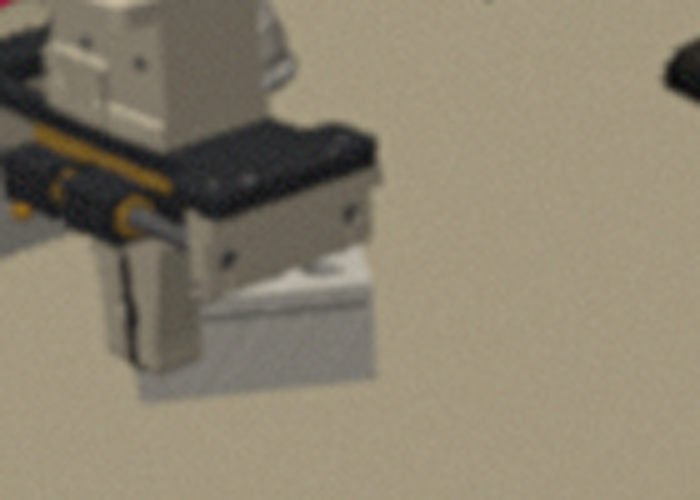

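View pics/w7.png

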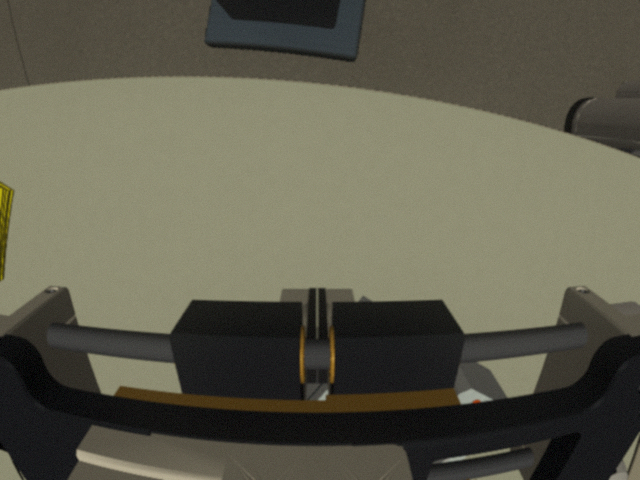

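```bash
python3 -m crank '[{"dx":8,"dy":5,"dz":0,"wx":0,"wy":0,"wz":0,"hand":0},{"dx":6,"dy":0.5,"dz":0,"wx":0,"wy":0,"wz":0,"hand":0},{"dx":6,"dy":1,"dz":0,"wx":0,"wy":0,"wz":0,"hand":0},{"dx":6,"dy":1.5,"dz":0,"wx":0,"wy":0,"wz":0,"hand":0},{"dx":6,"dy":2,"dz":0,"wx":0,"wy":0,"wz":0,"hand":0},{"dx":5.5,"dy":2.5,"dz":0,"wx":0,"wy":0,"wz":0,"hand":0}]';python3 snap.py 8
```

```text
time_s: 8.93
tcp_pos: [0.4276, 0.161, 0.0327]
eef_rot: [-179.7, 0.2, 98.0]
contact_force: [-7.8, -7.2, 9.6]
gripper_width: 0.0004
8.925 [0.4276 0.161  0.0327] [-179.7    0.2   98. ] [-7.8 -7.2  9.6] [  45.   14.  -40.   -0.  -37. -127.]
```

View pics/z8.png

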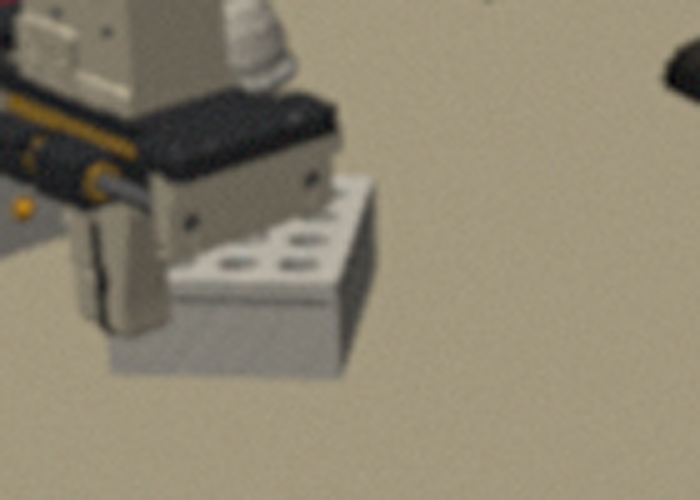

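View pics/w8.png

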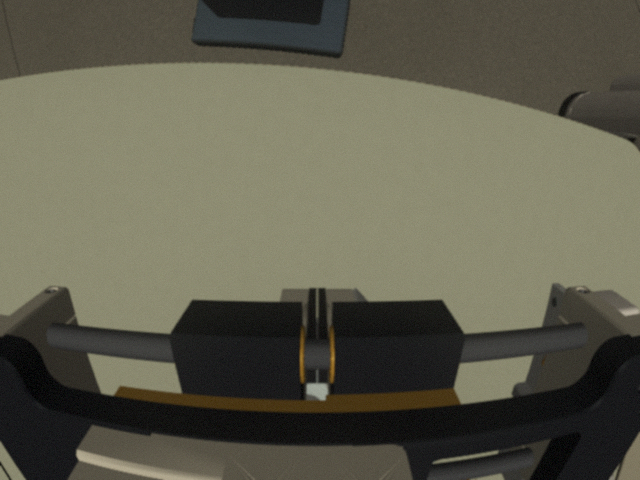

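```bash
python3 -c "
from h import *
s=np.load('st8.npy',allow_pickle=True).item()
R=Ro.from_euler('xyz',s['eef_rot'],degrees=True).as_matrix()
for t in [(-97,-39,-66),(-97,39,-66),(-70,-39,-66),(-97,-30,-66),(-97,-39,-56)]:
  X=s['tcp_pos']+R@(np.array(t)/1000.);print(t,((proj(X,'scene')[0]-[200,170])*5).round())
sc=[S('b+',337,295),S('b+0',338,378),S('b-',374,180),S('f+0',110,373),S('b-0',376,268)]
fit(sc,(.5,.2,130))
"
```

```text
(-97, -39, -66) [185. 267.]
(-97, 39, -66) [351. 206.]
(-70, -39, -66) [140. 246.]
(-97, -30, -66) [205. 259.]
(-97, -39, -56) [187. 292.]
block [0.4997 0.1926] th 139.03 dock (array([-131.4,   13.2]), np.float64(41.0)) res [[-0.4, -2.5], [0.4, 0.8], [-0.1, -0.9], [-0.3, 0.7], [0.4, 0.1]]
```

```bash
python3 -m crank '[{"dx":6,"dy":2.5,"dz":0,"wx":0,"wy":0,"wz":0,"hand":0},{"dx":6,"dy":3,"dz":0,"wx":0,"wy":0,"wz":0,"hand":0},{"dx":5.5,"dy":3.5,"dz":0,"wx":0,"wy":0,"wz":0,"hand":0},{"dx":5,"dy":4,"dz":0,"wx":0,"wy":0,"wz":0,"hand":0}]';python3 snap.py 9
```

```text
time_s: 9.52
tcp_pos: [0.4376, 0.1857, 0.0327]
eef_rot: [-179.7, 0.2, 98.0]
contact_force: [-8.1, -4.1, 7.1]
gripper_width: 0.0005
9.525 [0.4376 0.1857 0.0327] [-179.7    0.2   98. ] [-8.1 -4.1  7.1] [  47.   15.  -38.   -0.  -38. -129.]
```

View pics/z9.png

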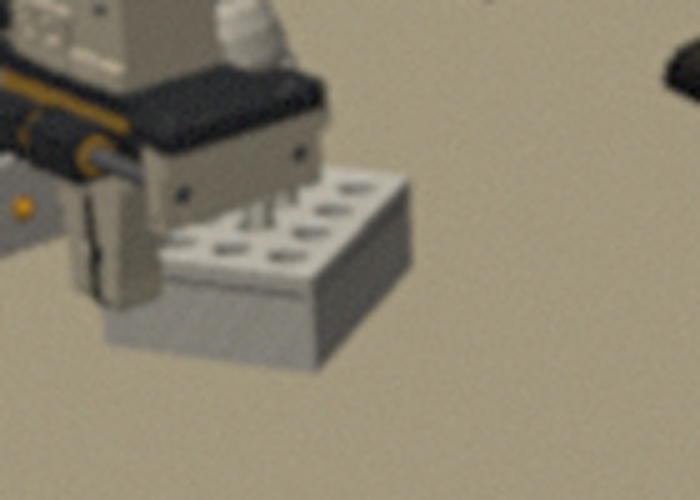

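```bash
python3 -c "
from h import *
sc=[S('b+',312,277),S('b+0',317,371),S('b-',410,176),S('f+0',106,345),S('b-0',412,265)]
fit(sc,(.5,.2,130))
"
```

```text
block [0.5132 0.2024] th 125.71 dock (array([-123.5,   -1.5]), np.float64(27.7)) res [[-0.1, -0.4], [0.1, 0.6], [-0.1, -0.6], [-0.1, 0.1], [0.2, 0.2]]
```

```bash
python3 -m crank '[{"dx":-27,"dy":-22,"dz":0,"wx":0,"wy":0,"wz":0,"hand":0},{"dx":-37,"dy":10,"dz":0,"wx":0,"wy":0,"wz":0,"hand":0},{"dx":-37,"dy":10,"dz":0,"wx":0,"wy":0,"wz":0,"hand":0},{"dx":-3,"dy":35,"dz":0,"wx":0,"wy":0,"wz":0,"hand":0},{"dx":-2,"dy":35,"dz":0,"wx":0,"wy":0,"wz":0,"hand":0},{"dx":25,"dy":9,"dz":0,"wx":0,"wy":0,"wz":0,"hand":0},{"dx":0,"dy":0,"dz":0,"wx":0,"wy":0,"wz":0,"hand":0}]';python3 snap.py 10
```

```text
time_s: 10.5
tcp_pos: [0.5287, 0.1195, 0.0331]
eef_rot: [180.0, -0.0, 98.1]
contact_force: [-0.8, -0.8, -0.8]
gripper_width: 0.0004
10.5 [0.5287 0.1195 0.0331] [180.   -0.   98.1] [-0.8 -0.8 -0.8] [  33.   20.  -30.    0.  -40. -115.]
```

View pics/z10.png

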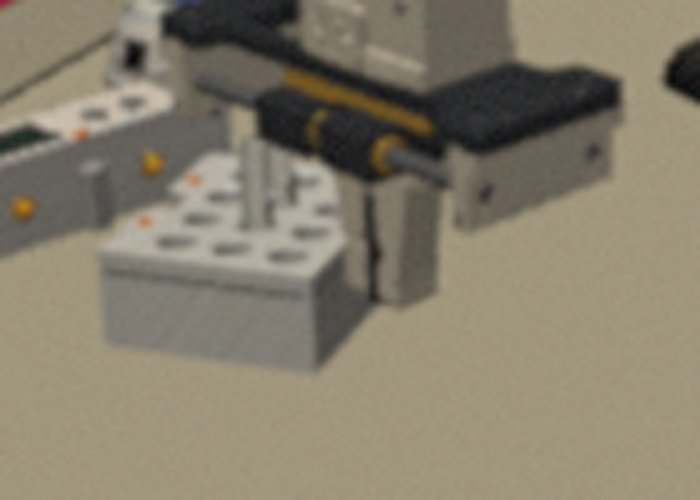

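View pics/w10.png

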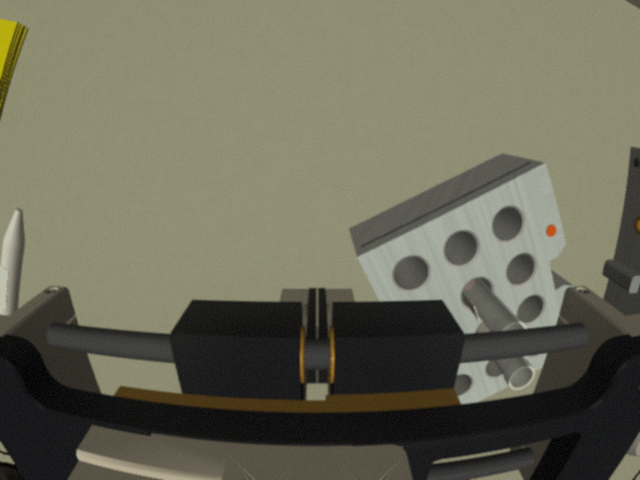

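```bash
python3 -c "
from h import *
est(10,{'f+':(547,162),'b+':(360,256),'d+':(551,231),'f+0':(505,154),'b+0':(351,229)},(.51,.2,125))
s=np.load('st10.npy',allow_pickle=True).item()
sc=[S('b+',312,277),S('b+0',317,371),S('f+',100,257),S('f+0',106,345),S('d+',145,221),S('d-',194,180)]
fit(sc,(.5,.2,130))
R=Ro.from_euler('xyz',s['eef_rot'],degrees=True).as_matrix()
for h in (50,55,60):
 for t in [(0,-18,-h),(-25,-18,-h),(0,-12,-h),(-25,-12,-h)]:
  X=s['tcp_pos']+R@(np.array(t)/1000.);print(t,((proj(X,'scene')[0]-[200,170])*5).round(), projw(X,s).round())
"
```

```text
block [0.5154 0.2044] th 125.13 dock (array([-121.9,   -4. ]), np.float64(27.1)) res [[1.4, 0.9], [-0.3, 1.1], [2.5, -0.0], [-1.5, -1.0], [-0.6, -1.3]]
tcp in block mm -77.0 38.0 yaw-th -27.1
block [0.5127 0.2013] th 125.89 dock (array([-124.5,   -0.9]), np.float64(27.9)) res [[0.2, -0.2], [0.3, 0.8], [-0.6, -1.6], [0.0, 0.4], [0.2, 0.1], [-0.1, -0.2]]
(0, -18, -50) [355. 188.] [[318. 328.]]
(-25, -18, -50) [397. 205.] [[244. 327.]]
(0, -12, -50) [367. 183.] [[318. 343.]]
(-25, -12, -50) [409. 200.] [[245. 342.]]
(0, -18, -55) [355. 176.] [[318. 336.]]
(-25, -18, -55) [397. 193.] [[241. 335.]]
(0, -12, -55) [366. 172.] [[318. 351.]]
(-25, -12, -55) [408. 189.] [[243. 350.]]
(0, -18, -60) [354. 164.] [[318. 345.]]
(-25, -18, -60) [396. 181.] [[238. 343.]]
(0, -12, -60) [366. 160.] [[318. 360.]]
(-25, -12, -60) [408. 177.] [[240. 358.]]
```

```bash
python3 -m crank '[{"dx":9,"dy":-4,"dz":-4,"wx":0,"wy":0,"wz":0,"hand":0},{"dx":5,"dy":-4,"dz":0,"wx":0,"wy":0,"wz":0,"hand":0},{"dx":5,"dy":-4,"dz":0,"wx":0,"wy":0,"wz":0,"hand":0},{"dx":5,"dy":-3.5,"dz":0,"wx":0,"wy":0,"wz":0,"hand":0},{"dx":5.5,"dy":-3,"dz":0,"wx":0,"wy":0,"wz":0,"hand":0},{"dx":5.5,"dy":-2.5,"dz":0,"wx":0,"wy":0,"wz":0,"hand":0}]';python3 snap.py 11
```

```text
time_s: 11.35
tcp_pos: [0.5006, 0.1491, 0.0379]
eef_rot: [-179.9, 0.1, 98.1]
contact_force: [1.5, -7.7, 4.1]
gripper_width: 0.0007
11.35 [0.5006 0.1491 0.0379] [-1.799e+02  1.000e-01  9.810e+01] [ 1.5 -7.7  4.1] [  38.   18.  -32.    0.  -40. -120.]
```

View pics/z11.png

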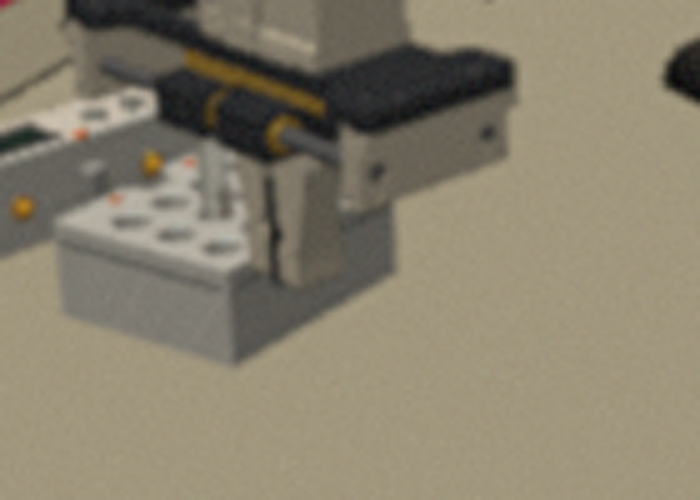

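View pics/w11.png

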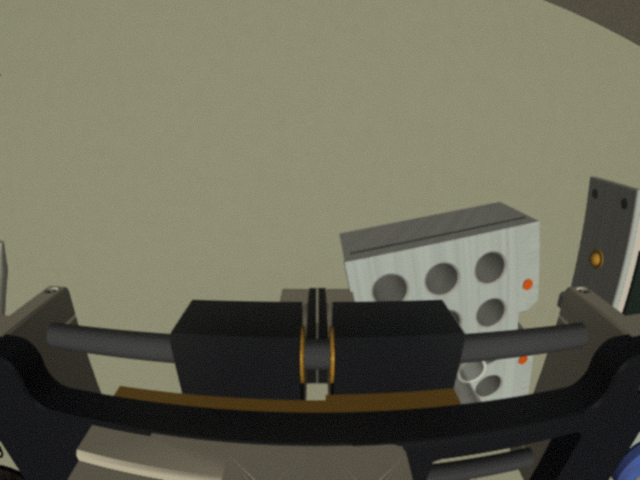

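```bash
python3 -c "
from h import *
est(11,{'f+':(540,221),'b+':(348,263),'d+':(527,284),'d-':(522,359),'f+0':(500,203),'b+0':(341,234)},(.51,.2,115))
s=np.load('st11.npy',allow_pickle=True).item()
sc=[S('b+',232,272),S('b+0',237,365),S('f+',56,229),S('f+0',64,313),S('d+',115,200),S('d-',190,161),S('b-0',394,270)]
fit(sc,(.5,.2,115))
"
```

```text
block [0.5107 0.222 ] th 109.99 dock (array([-103.8,   -1.8]), np.float64(12.0)) res [[0.8, 0.5], [-2.3, 0.1], [1.9, 0.8], [1.9, 0.9], [0.0, -1.6], [-1.3, -0.6]]
tcp in block mm -65.1 34.4 yaw-th -11.9
block [0.5083 0.2206] th 110.93 dock (array([-104.8,    0.8]), np.float64(12.9)) res [[-0.1, -0.6], [0.3, 0.6], [-0.5, -1.7], [-0.2, 0.7], [0.3, -0.3], [-0.4, 0.2], [0.6, 0.3]]
```

```bash
python3 -m crank '[{"dx":4.5,"dy":-4.5,"dz":0,"wx":0,"wy":0,"wz":0,"hand":0},{"dx":4.5,"dy":-4,"dz":0,"wx":0,"wy":0,"wz":0,"hand":0},{"dx":5,"dy":-3.5,"dz":0,"wx":0,"wy":0,"wz":0,"hand":0},{"dx":2,"dy":-1,"dz":0,"wx":0,"wy":0,"wz":0,"hand":0},{"dx":-30,"dy":0,"dz":0,"wx":0,"wy":0,"wz":0,"hand":0},{"dx":-30,"dy":0,"dz":0,"wx":0,"wy":0,"wz":0,"hand":0},{"dx":0,"dy":0,"dz":0,"wx":0,"wy":0,"wz":0,"hand":0}]';python3 snap.py 12
```

```text
time_s: 12.32
tcp_pos: [0.4946, 0.1038, 0.0377]
eef_rot: [180.0, -0.0, 98.0]
contact_force: [0.1, 0.2, -0.1]
gripper_width: 0.0002
12.325 [0.4946 0.1038 0.0377] [180.  -0.  98.] [ 0.1  0.2 -0.1] [  34.   17.  -34.   -0.  -39. -116.]
```

View pics/z12.png

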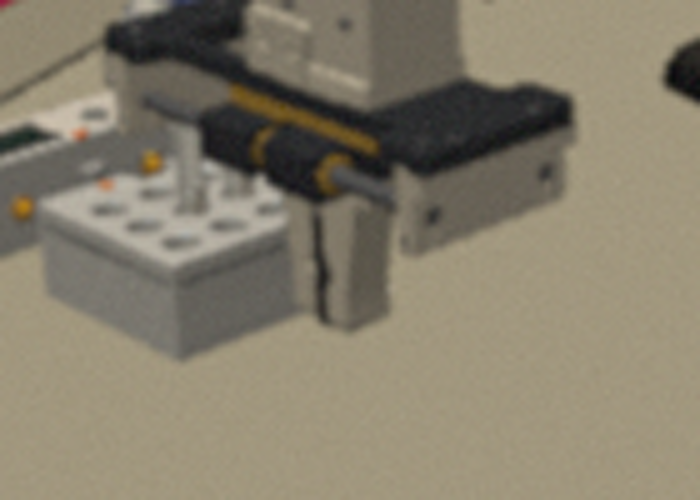

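View pics/w12.png

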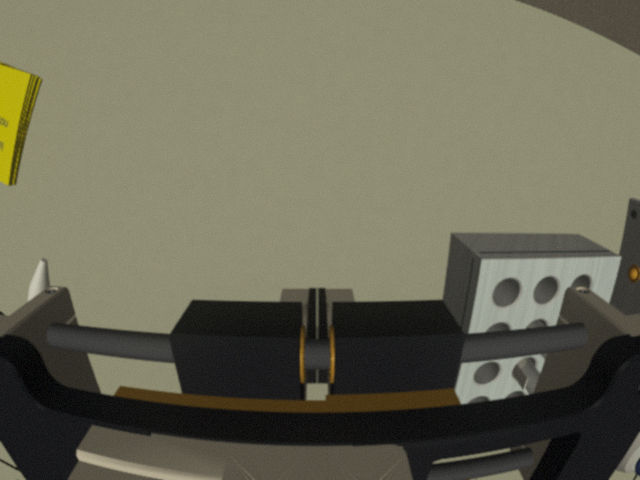

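```bash
python3 -m crank '[{"dx":0,"dy":0,"dz":-50,"wx":0,"wy":0,"wz":0,"hand":0},{"dx":0,"dy":0,"dz":-50,"wx":0,"wy":0,"wz":0,"hand":0},{"dx":32,"dy":46,"dz":0,"wx":0,"wy":0,"wz":0,"hand":0},{"dx":32,"dy":46,"dz":0,"wx":0,"wy":0,"wz":0,"hand":0},{"dx":32,"dy":46,"dz":0,"wx":0,"wy":0,"wz":0,"hand":0},{"dx":0,"dy":0,"dz":0,"wx":0,"wy":0,"wz":0,"hand":0},{"dx":0,"dy":0,"dz":0,"wx":0,"wy":0,"wz":0,"hand":0}]';python3 snap.py 13
```

```text
time_s: 13.3
tcp_pos: [0.6174, 0.22, 0.1368]
eef_rot: [-179.9, 0.0, 98.1]
contact_force: [-1.2, -1.1, -0.1]
gripper_width: 0.0006
13.3 [0.6174 0.22   0.1368] [-179.9    0.    98.1] [-1.2 -1.1 -0.1] [  37.   23.   -9.   -0.  -59. -118.]
```

View pics/z13.png

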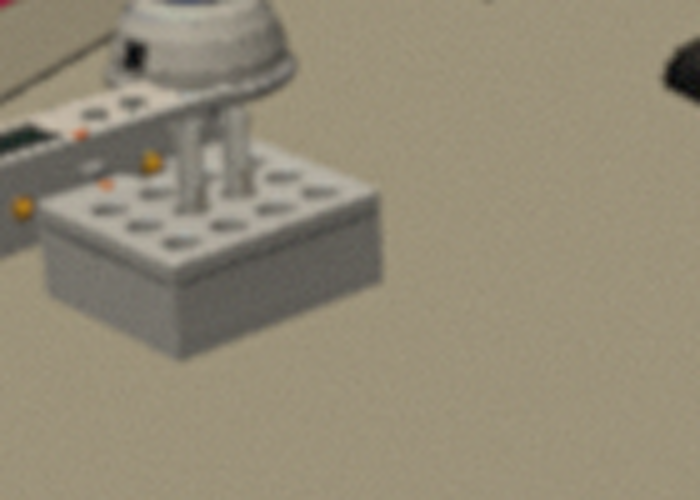

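View pics/w13.png

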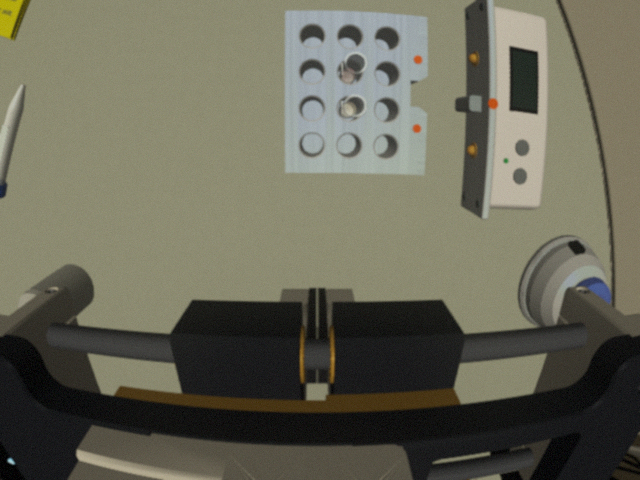

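```bash
python3 -c "
import cv2
im=cv2.imread('pics/w13.png');cv2.imwrite('pics/w13z.png',cv2.resize(im[0:230,270:560],None,fx=2.6,fy=2.6,interpolation=cv2.INTER_CUBIC))"
```

```text
(no output)
```

View pics/w13z.png

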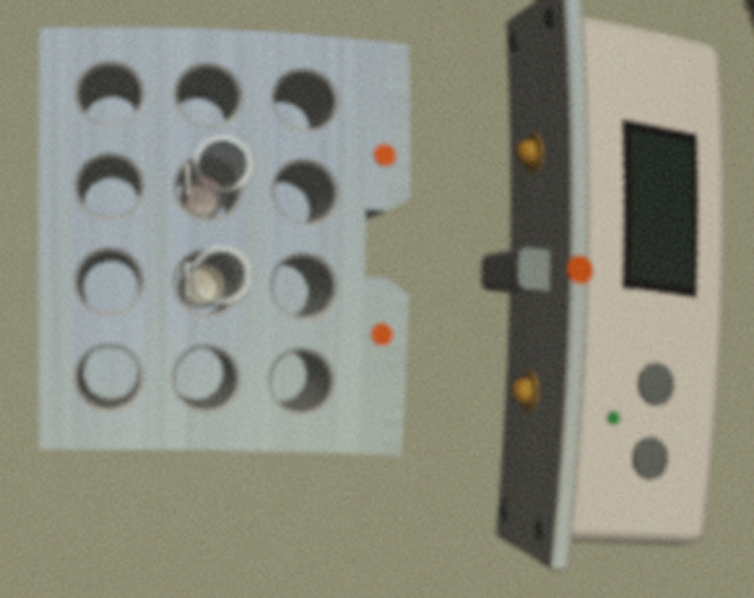

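```bash
python3 -c "
from h import *
u=lambda a,b:(270+(a+.5)/2.6-.5,(b+.5)/2.6-.5)
q,s=est(13,{'b+':u(39,27),'f+':u(410,43),'f-':u(401,455),'b-':u(39,449),'d+':u(385,155),'d-':u(381,335)},(.5,.22,99))
P=np.array([(-6,36,22),(-6,-36,22),(-10,0,33),(0,-85,47),(0,-85,0),(0,85,0)])/1000.
U=np.array([u(537,150),u(532,388),u(518,269),u(551,567),u(499,537),u(507,22)])
f=lambda d:(projw(B2W(d,P),s)-U).ravel()
r=least_squares(f,[.4945,.3245,np.radians(98)],x_scale=[.01,.01,.1],loss='soft_l1');d=r.x
print(d[:2],np.degrees(d[2]),f(d).round(1))
e=q[:2]-d[:2];c,sn=np.cos(d[2]),np.sin(d[2]);print('rel',(c*e[0]+sn*e[1])*1000,(-sn*e[0]+c*e[1])*1000,np.degrees(q[2]-d[2]))
sc=[S('b+',177,268),S('b+0',183,359),S('f+',41,203),S('f+0',47,293),S('b-',380,188),S('b-0',382,280)]
fit(sc,(.5,.22,98))
"
```

```text
block [0.5077 0.2309] th 97.78 dock (array([-94.5,  -0. ]), np.float64(-0.2)) res [[0.0, -0.2], [-0.2, 0.2], [0.2, 0.3], [-0.3, 0.1], [-0.0, -0.1], [0.3, -0.2]]
tcp in block mm -25.6 -107.3 yaw-th 0.3
[0.49593946 0.32626335] 98.24743299442297 [-5.5  0.3 -5.5  0.7  2.5 -1.   2.1  1.7 -0.5 -0.7  0.7 -0.5]
rel -96.0584212397153 2.082820125139396 -0.4644695773965317
block [0.5058 0.23  ] th 98.63 dock (array([-95.1,   2. ]), np.float64(0.6)) res [[-0.3, -0.8], [0.1, 0.7], [-0.7, -0.5], [0.0, 0.5], [0.2, -0.3], [0.6, 0.1]]
```

```bash
python3 -m crank '[{"dx":-31,"dy":-53,"dz":0,"wx":0,"wy":0,"wz":0,"hand":0},{"dx":-31,"dy":-54,"dz":0,"wx":0,"wy":0,"wz":0,"hand":0},{"dx":0,"dy":0,"dz":0,"wx":0,"wy":0,"wz":-10,"hand":0},{"dx":0,"dy":0,"dz":0,"wx":0,"wy":0,"wz":-10,"hand":0},{"dx":0,"dy":0,"dz":0,"wx":0,"wy":0,"wz":-10,"hand":0},{"dx":0,"dy":0,"dz":0,"wx":0,"wy":0,"wz":-10,"hand":0},{"dx":0,"dy":0,"dz":0,"wx":0,"wy":0,"wz":-10,"hand":50},{"dx":0,"dy":0,"dz":0,"wx":0,"wy":0,"wz":-10,"hand":50},{"dx":0,"dy":0,"dz":0,"wx":0,"wy":0,"wz":-10,"hand":50},{"dx":0,"dy":0,"dz":0,"wx":0,"wy":0,"wz":-10,"hand":50}]'; python3 -m crank '[{"dx":0,"dy":0,"dz":0,"wx":0,"wy":0,"wz":-10,"hand":50},{"dx":0,"dy":0,"dz":0,"wx":0,"wy":0,"wz":0,"hand":50}]';python3 snap.py 14
```

```text
time_s: 14.65
tcp_pos: [0.5203, 0.1424, 0.1383]
eef_rot: [180.0, 0.1, 178.4]
contact_force: [-0.7, 0.6, -0.2]
gripper_width: 0.0348
time_s: 14.9
tcp_pos: [0.5205, 0.1424, 0.1382]
eef_rot: [180.0, 0.1, -172.0]
contact_force: [-0.1, 0.2, -0.3]
gripper_width: 0.0439
14.9 [0.5205 0.1424 0.1382] [ 1.80e+02  1.00e-01 -1.72e+02] [-0.1  0.2 -0.3] [ 36.  12. -23.  -0. -54. -28.]
```

View pics/z14.png

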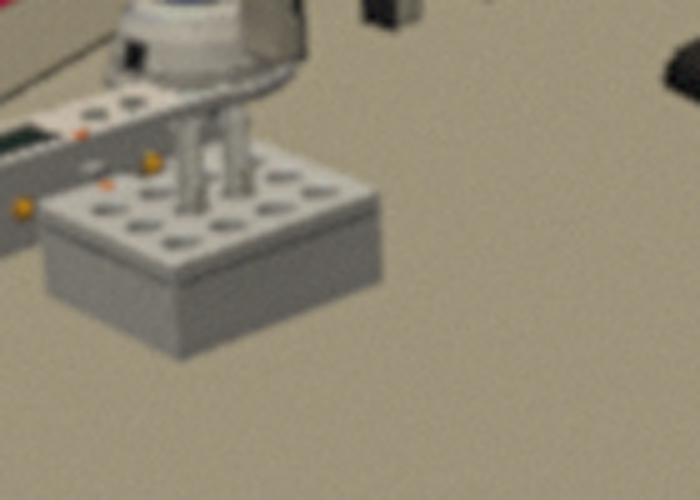

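```bash
python3 -m crank '[{"dx":0,"dy":-5,"dz":54,"wx":0,"wy":0,"wz":0,"hand":50},{"dx":0,"dy":0,"dz":52,"wx":0,"wy":0,"wz":0,"hand":50},{"dx":0,"dy":10,"dz":0,"wx":0,"wy":0,"wz":0,"hand":50},{"dx":0,"dy":10,"dz":0,"wx":0,"wy":0,"wz":0,"hand":50},{"dx":0,"dy":6,"dz":0,"wx":0,"wy":0,"wz":0,"hand":50},{"dx":0,"dy":6,"dz":0,"wx":0,"wy":0,"wz":0,"hand":50},{"dx":0,"dy":6,"dz":0,"wx":0,"wy":0,"wz":0,"hand":50},{"dx":0,"dy":6,"dz":0,"wx":0,"wy":0,"wz":0,"hand":50},{"dx":0,"dy":6,"dz":0,"wx":0,"wy":0,"wz":0,"hand":50}]';python3 snap.py 15
```

```text
time_s: 16.12
tcp_pos: [0.5147, 0.1857, 0.0328]
eef_rot: [-179.9, -0.0, -171.9]
contact_force: [2.5, -12.5, 9.4]
gripper_width: 0.0436
16.125 [0.5147 0.1857 0.0328] [-179.9   -0.  -171.9] [  2.5 -12.5   9.4] [ 40.  20. -29.   0. -41. -32.]
```

View pics/z15.png

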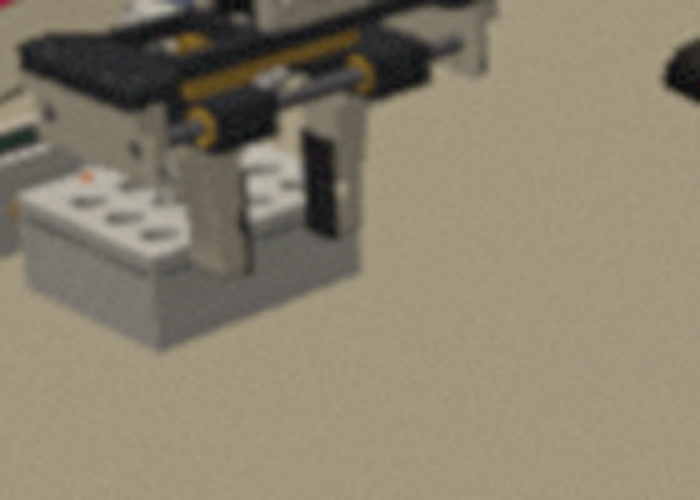

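View pics/w15.png

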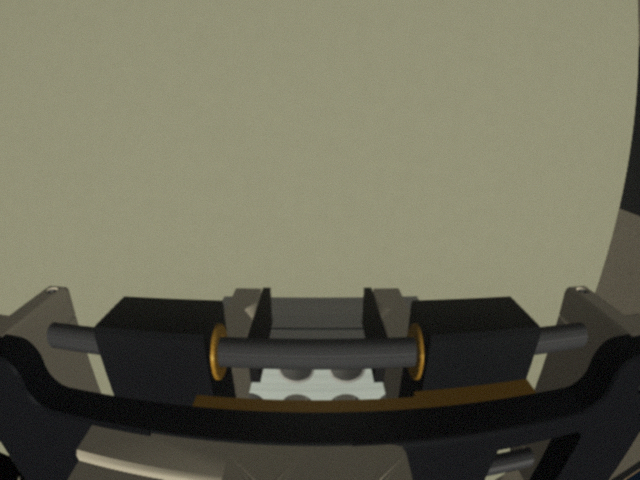

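```bash
python3 -m crank '[{"dx":0,"dy":5,"dz":0,"wx":0,"wy":0,"wz":0,"hand":50},{"dx":0,"dy":5,"dz":0,"wx":0,"wy":0,"wz":0,"hand":50},{"dx":0,"dy":5,"dz":0,"wx":0,"wy":0,"wz":0,"hand":50},{"dx":0,"dy":4,"dz":0,"wx":0,"wy":0,"wz":0,"hand":50},{"dx":0,"dy":4,"dz":0,"wx":0,"wy":0,"wz":0,"hand":50}]';python3 snap.py 16
```

```text
time_s: 16.85
tcp_pos: [0.5111, 0.2082, 0.0325]
eef_rot: [-179.8, -0.1, -171.9]
contact_force: [1.3, -11.2, 8.0]
gripper_width: 0.0435
16.85 [0.5111 0.2082 0.0325] [-1.798e+02 -1.000e-01 -1.719e+02] [  1.3 -11.2   8. ] [ 43.  21. -28.   0. -41. -35.]
```

View pics/z16.png

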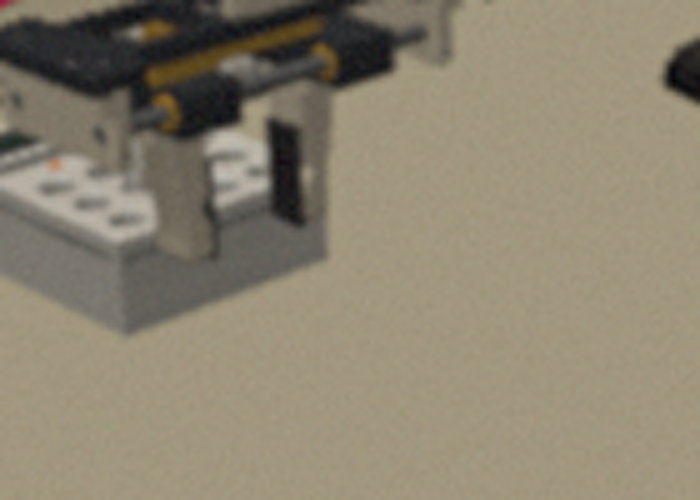

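```bash
for i in 1 ; do python3 -m crank '[{"dx":0,"dy":3,"dz":0,"wx":0,"wy":0,"wz":0,"hand":50},{"dx":0,"dy":3,"dz":0,"wx":0,"wy":0,"wz":0,"hand":50},{"dx":0,"dy":2,"dz":0,"wx":0,"wy":0,"wz":0,"hand":50}]'; done; python3 -m crank '[{"dx":0,"dy":2,"dz":0,"wx":0,"wy":0,"wz":0,"hand":50}]'; python3 -m crank '[{"dx":0,"dy":2,"dz":0,"wx":0,"wy":0,"wz":0,"hand":50}]'
```

```text
time_s: 17.32
tcp_pos: [0.51, 0.2159, 0.0325]
eef_rot: [-179.8, -0.1, -171.9]
contact_force: [2.1, -12.2, 8.0]
gripper_width: 0.0437
time_s: 17.45
tcp_pos: [0.5097, 0.2175, 0.0325]
eef_rot: [-179.8, -0.1, -171.9]
contact_force: [3.6, -13.7, 6.7]
gripper_width: 0.0438
time_s: 17.58
tcp_pos: [0.5097, 0.2185, 0.0325]
eef_rot: [-179.7, -0.1, -171.9]
contact_force: [10.1, -24.1, 6.8]
gripper_width: 0.0438
```

```bash
python3 -m crank '[{"dx":0,"dy":2,"dz":0,"wx":0,"wy":0,"wz":0,"hand":50}]'; python3 snap.py 17
```

```text
time_s: 17.7
tcp_pos: [0.5096, 0.2186, 0.0325]
eef_rot: [-179.6, -0.1, -171.9]
contact_force: [14.9, -33.1, 8.8]
gripper_width: 0.0437
17.7 [0.5096 0.2186 0.0325] [-1.796e+02 -1.000e-01 -1.719e+02] [ 14.9 -33.1   8.8] [ 44.  21. -28.   0. -41. -36.]
```

View pics/z17.png

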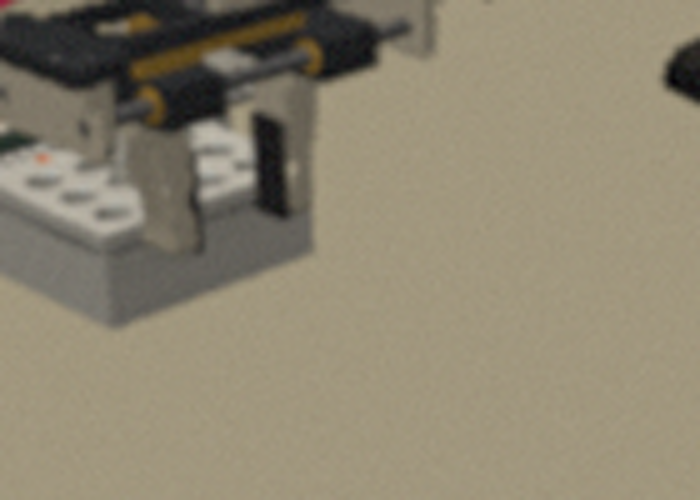

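```bash
python3 -m crank '[{"dx":0,"dy":-6,"dz":0,"wx":0,"wy":0,"wz":0,"hand":50},{"dx":0,"dy":-30,"dz":0,"wx":0,"wy":0,"wz":0,"hand":50},{"dx":0,"dy":0,"dz":-55,"wx":0,"wy":0,"wz":0,"hand":50},{"dx":0,"dy":0,"dz":-55,"wx":0,"wy":0,"wz":0,"hand":50},{"dx":0,"dy":0,"dz":-55,"wx":0,"wy":0,"wz":0,"hand":50},{"dx":0,"dy":55,"dz":0,"wx":0,"wy":0,"wz":0,"hand":50},{"dx":0,"dy":55,"dz":0,"wx":0,"wy":0,"wz":0,"hand":50},{"dx":0,"dy":55,"dz":0,"wx":0,"wy":0,"wz":0,"hand":50},{"dx":0,"dy":55,"dz":0,"wx":0,"wy":0,"wz":0,"hand":50},{"dx":0,"dy":0,"dz":0,"wx":0,"wy":0,"wz":0,"hand":50}]'; python3 snap.py 18
```

```text
time_s: 19.05
tcp_pos: [0.4824, 0.4099, 0.1961]
eef_rot: [180.0, 0.0, -171.7]
contact_force: [-0.4, -1.3, -1.2]
gripper_width: 0.0438
19.05 [0.4824 0.4099 0.1961] [ 180.     0.  -171.7] [-0.4 -1.3 -1.2] [ 58.  18.  -7.  -0. -65. -50.]
```

View pics/w18.png

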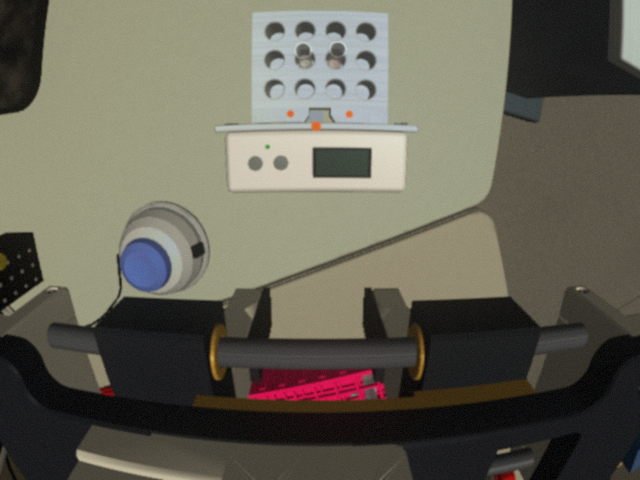

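View pics/z18.png

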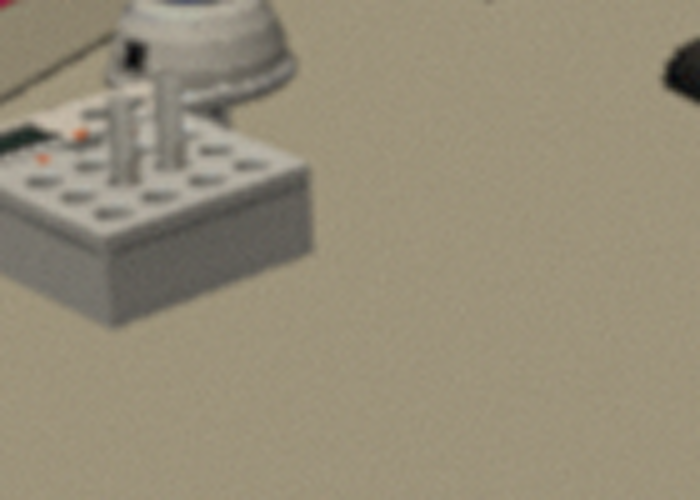

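```bash
python3 -c "
import cv2
im=cv2.imread('pics/w18.png');cv2.imwrite('pics/w18z.png',cv2.resize(im[0:200,205:425],None,fx=3,fy=3,interpolation=cv2.INTER_CUBIC))
from plant import optics
im=optics.capture('scene');cv2.imwrite('pics/s19z.png',cv2.resize(im[170:270,160:290],None,fx=6,fy=6,interpolation=cv2.INTER_CUBIC))"
```

```text
(no output)
```

View pics/w18z.png

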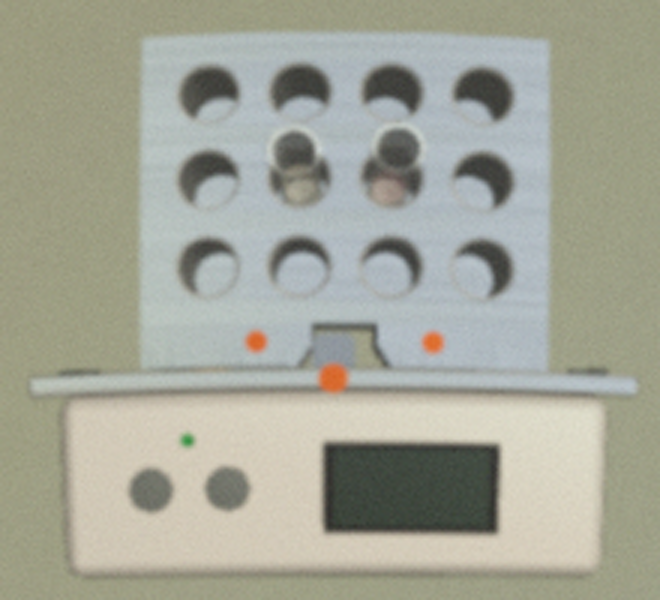

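View pics/s19z.png

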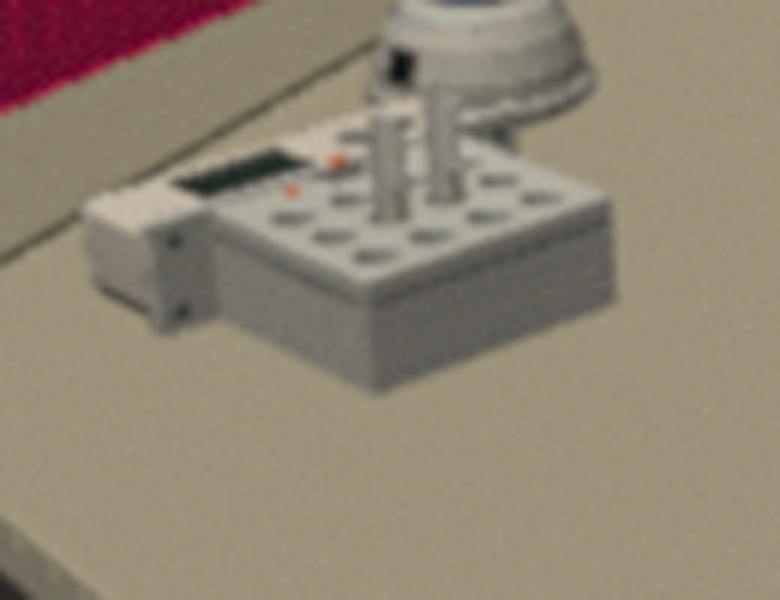

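```bash
python3 -m crank '[{"dx":0,"dy":-20,"dz":40,"wx":0,"wy":0,"wz":0,"hand":50},{"dx":0,"dy":-20,"dz":40,"wx":0,"wy":0,"wz":0,"hand":50},{"dx":0,"dy":0,"dz":0,"wx":0,"wy":0,"wz":0,"hand":50}]'; python3 snap.py 20; python3 -c "
import cv2
im=cv2.imread('pics/w20.png');cv2.imwrite('pics/w20z.png',cv2.resize(im[0:200,190:450],None,fx=3,fy=3,interpolation=cv2.INTER_CUBIC))"
```

```text
time_s: 19.58
tcp_pos: [0.488, 0.3627, 0.1141]
eef_rot: [-179.8, -0.3, -172.1]
contact_force: [-0.3, 0.1, 0.0]
gripper_width: 0.0437
19.575 [0.488  0.3627 0.1141] [-179.8   -0.3 -172.1] [-0.3  0.1  0. ] [ 55.  20. -16.  -0. -54. -47.]
```

View pics/w20z.png

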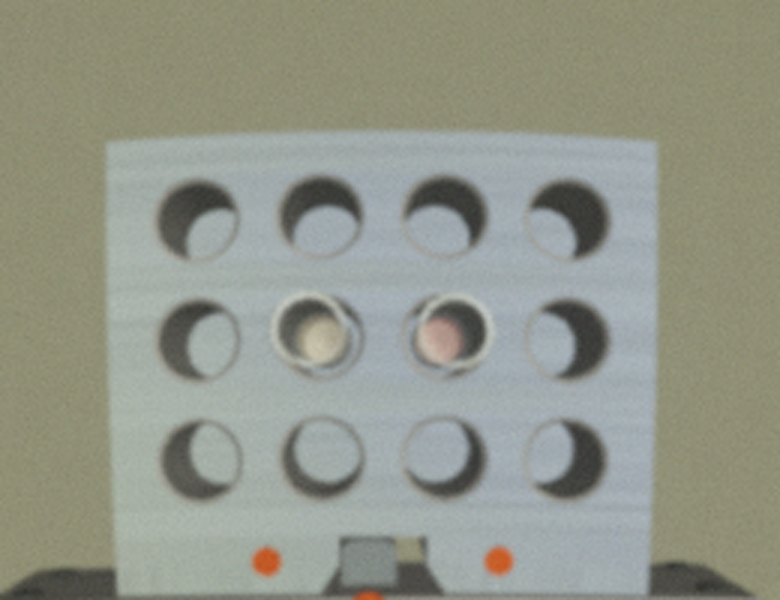

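```bash
python3 -c "
import cv2
im=cv2.imread('pics/w20.png');cv2.imwrite('pics/w20y.png',cv2.resize(im[165:225,200:430],None,fx=3.4,fy=5,interpolation=cv2.INTER_CUBIC))"
```

```text
(no output)
```

View pics/w20y.png

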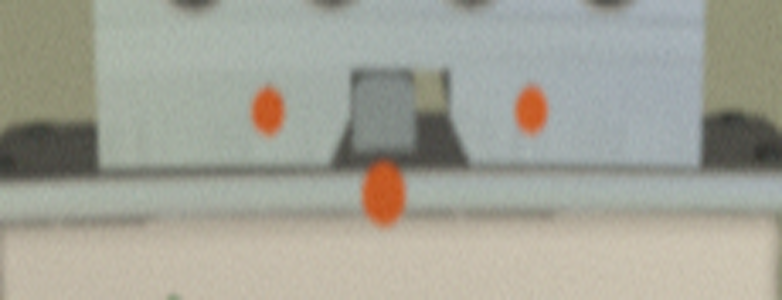

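```bash
python3 -c "
from h import *
v=lambda a,b:(190+(a+.5)/3-.5,(b+.5)/3-.5)
q,s=est(20,{'b-':v(107,143),'b+':v(657,143),'d-':v(267,561),'d+':v(499,561),'f-':v(118,596),'f+':v(648,596)},(.5,.28,98))
d=np.array([.49594,.32626,np.radians(98.25)]);e=q[:2]-d[:2];c,sn=np.cos(d[2]),np.sin(d[2]);print('rel',(c*e[0]+sn*e[1])*1000,(-sn*e[0]+c*e[1])*1000,np.degrees(q[2]-d[2]))
optics.capture('top')
optics.capture('scene')
for n in ['buffer_bottle','sticky_notes','conical_1','marker_black']:
  for q in finder.place_of(n,'scene')[:2]: print(n,q['conf'],plane(q['centre'],'scene',0).round(3))
"
```

```text
block [0.4999 0.2763] th 97.94 dock (array([-48.5,   1.4]), np.float64(-0.1)) res [[-0.3, -0.8], [0.5, -0.8], [-0.2, 0.3], [0.2, 0.2], [-0.4, 0.5], [0.3, 0.2]]
tcp in block mm 87.2 -0.2 yaw-th -270.0
rel -49.984602779798806 3.2807863130240698 -0.3104603530018057
buffer_bottle 0.96 [[ 0.709 -0.011  0.   ]]
sticky_notes 0.55 [[ 0.411 -0.135  0.   ]]
sticky_notes 0.41 [[0.497 0.277 0.   ]]
conical_1 0.72 [[ 0.559 -0.11   0.   ]]
conical_1 0.56 [[ 0.526 -0.31   0.   ]]
marker_black 0.64 [[ 0.434 -0.248  0.   ]]
marker_black 0.22 [[ 0.559 -0.109  0.   ]]
```

```bash
python3 -m crank '[{"dx":0,"dy":19,"dz":5,"wx":0,"wy":0,"wz":0,"hand":50},{"dx":0,"dy":19,"dz":20,"wx":0,"wy":0,"wz":0,"hand":50},{"dx":0,"dy":0,"dz":0,"wx":0,"wy":0,"wz":0,"hand":50}]'; python3 snap.py 21; python3 -c "
import cv2
im=cv2.imread('pics/w21.png');cv2.imwrite('pics/w21y.png',cv2.resize(im[75:165,190:450],None,fx=3,fy=6,interpolation=cv2.INTER_CUBIC))"
```

```text
time_s: 20.35
tcp_pos: [0.4824, 0.4051, 0.0885]
eef_rot: [-179.9, -0.2, -171.8]
contact_force: [0.5, -0.6, 0.1]
gripper_width: 0.0441
20.35 [0.4824 0.4051 0.0885] [-179.9   -0.2 -171.8] [ 0.5 -0.6  0.1] [ 58.  23. -15.  -0. -52. -50.]
```

View pics/w21y.png

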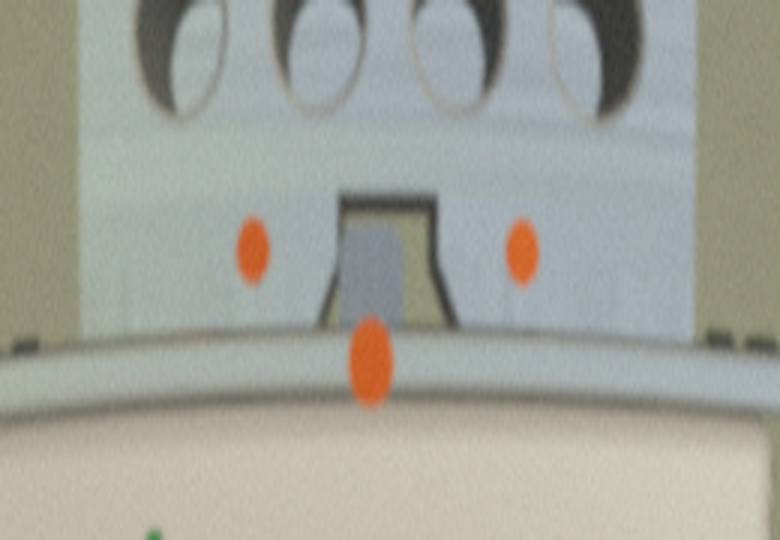

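```bash
python3 -m crank '[{"dx":0,"dy":0,"dz":-60,"wx":0,"wy":0,"wz":0,"hand":50},{"dx":0,"dy":0,"dz":0,"wx":0,"wy":0,"wz":0,"hand":50}]'; python3 -c "
from plant import order
print(order.close_job())"
```

```text
time_s: 20.7
tcp_pos: [0.486, 0.4064, 0.1567]
eef_rot: [179.7, 0.4, -171.9]
contact_force: [-0.2, -0.0, 0.1]
gripper_width: 0.0442
the job is handed in; nothing more can be done
None
```

I turned the block about 104° with fingertip pushes, alternating between its long side near the slotted end and its back face near one corner. Then I pushed it straight home with two fingers on the back face and handed in at about 20.7 s. No verdict was reported.

**Last checks, all from pictures and force readings:**
- **Fit:** the key is in the slot, and no gap shows between block and fence from directly above.
- **Position:** the pose fit put the block at dock x about -49 mm (±1.5), roughly 0.3° off square. In the final push it stopped at about 35 N and did not move further.
- **Tubes and surroundings:** both tubes looked upright in their wells and were never touched. The detector still placed the bystanders within about 1 to 2 cm of their starting spots, which is close to its own error. The hand was clear of everything when I handed in.

**Where the checks are weaker or disagreed:**
- **Sideways offset:** the block sits about 3 mm to the dock's +y side, with the key against one wall of the slot. That is right at the stated ±3 mm, and one fit read 1.4 mm while another read 3.3 mm.
- **Dock position:** my estimates of the dock differed by 2 to 4 mm between cameras.
- **Pins:** the block hides them, so "both pressed in" is inferred from the block being flush rather than measured.

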